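Nest stacking beakers on a spring dock

ROBOT

A 6-joint arm with a two-finger parallel gripper is mounted at the origin on a cart in front of the work surface, level with it; the furniture and walls round the work are solid. World frame = base frame: x ahead of the robot, y to its left, z up, the work surface at z = 0. Lengths are in m, angles in rad, forces in N, time in s.
With the tool pointing down it reaches from about 0.25 to 0.725 m from the base axis. Payload 9.7 kg.
Tool frame: the origin (TCP) lies on the centre line of the jaws, within the pads' length; the fingertips stand 14 mm ahead of it and the grasp point (between the pads) lies 5 mm behind it (ctrl.tip_reach is the distance from the TCP to the fingertips, in m); z points along the fingers, y is the direction in which the jaws open and shut (so a half turn about z gives the same grasp; the last joint's range is limited). The gripper opens to 85 mm and grips with 20 to 120 N. Pads are 22 mm wide; open, the fingers measure 114 mm over their backs; the gripper's body (76 mm by 85 mm) begins 54 mm behind the grasp point. The pads swing forward as they close: fully open they stand 13 mm farther back than shut.
Start: joints at [0, 0.087, 0.176, 1.66, 0, 1.571], TCP at [0.55, -0, 0.245] pointing down, gripper open.
Joint ranges: [-3.13, 3.13], [-0.85, 1.81], [-1.15, 1.24], [-2.2, 2.28], [-1.44, 1.52], [-3.14, 3.14]. Speed limits (rad/s): [2.22, 2.22, 2.57, 3.14, 3.14, 3.14].

INTERFACE

Orientations are given as a unit quaternion [w, x, y, z].
In Python, from cell import ctrl gives the robot as it stands.
- The arm moves only by the tool send_rows, never from a script. Its argument "series" is a list that holds one entry, the list of rows, each a list of 5 numbers: the shift along the tool's x, y, z normalised to -1 to 1, where 1 is 200 mm, then the turn about the tool's z normalised to -1 to 1, where 1 is 120 degrees, then the gripper command: -1 is shut, 1 is fully open, values between are in proportion. In form: [[[dx, dy, dz, twist, jaw], ...]]. A call has exactly 10 rows; each row shifts and turns the commanded pose from where the row before left it, along the tool's axes as they then stand; what a row does not reach is not made up. A row lasts 1/12 s, in which the tool goes at most 41.7 mm and 7.16 degrees, less where a joint would pass 70% of its speed; a pose out of reach is approached as far as the arm can. A call with a number of a shift or a turn outside -1 to 1 is refused whole. A call with a gripper value outside its range is refused whole. The fingers move at their own pace and stop on an object; "squeeze" is the grip in N (left out, the last holds). Time passes only in rows, so rows that do not move let the fingers close, or fill a call up. It gives the time, the measured TCP pose, the force and the opening at its end, in the units of the state.
- ctrl.read_state(): the state, without advancing time (a new reading comes with each control period).
- ctrl.capture(name): name is "scene" or "side" or "wrist"; returns the picture (384x512x3 uint8, red, green, blue); there is no depth.
- ctrl.camera_info(name): a dict with "fx", "fy", "cx", "cy" (pixels), "distortion" ([k1, k2, p1, p2, k3] as OpenCV has them; the pictures are not rectified), "R" (3x3) and "t" (3): a world point X has camera coordinates R X + t. Camera axes: x right, y down, z forward; pixel columns grow to the right and rows downward; lengths in m; the calibration is good to about 2 mm. A picture is of the moment at which its call begins: read the wrist's pose just before it. camera_info takes no time and is no camera call; for the wrist camera it gives the pose at the moment of the call.
- ctrl.hand_in(): hands the job in, once; it reports no verdict.
Trained networks look in the newest picture that a camera, given by its name, has taken for a name from the list of things; names that differ only in an ending like _2 or _b are one class to them, and where a whole thing is asked for, a point or a joint stands for the part that bears it (a point fixed in the world has none). Each returns a list of dicts, best first, with "score" (0 to 1); they miss things now and then, are a little off and sometimes report something else, mostly with a low value. They report only what shows in the picture. A call takes as long as a camera call. They do not tell look-alikes from the thing itself.
- ctrl.masks_of(camera, target): "pixels" (384x512 bool, what is visible of it) and "bbox" ([left, top, right, bottom] in pixels, round what is visible of it).
The state is a dict: "time": time; "qpos": joint angles; "dq": joint speeds; "tau": joint torques, N m; "tcp_pos": TCP position; "tcp_rot": TCP orientation; "wrist_force": force on the tool from outside, world axes, zero at the start; "ft_torque": the same for the moment, N m; "width": finger opening in m.
Only numpy, scipy, OpenCV 4.12 (cv2) and the standard library are available. Lean on these libraries where they do the work, as an engineer would, in place of code of your own. Each camera call takes 0.05 s, during which the arm holds its last target.

TASK

Two open steel beakers are loose: one stands on the worktop, one leans in a cell of the partitioned carton. Make one straight stack of them on the spring dock: press one fully home in the dock's own beaker, against its grip pads and without hammering it, and nest the other fully home in that one (either may be the lower). Leave the lidded pot in its cell and do not push the other things about.

Things in the scene. Friction and masses are not known exactly. Their poses are not given: they have to be found in the camera images.
- cup_b_center (a point): loose open steel beaker standing on the worktop left of the tool tray, 110 mm high, about 0.15 kg. Outside it tapers from 34 mm diameter at the bottom to 56 at 72 mm height, where a flat shoulder steps out to a straight band of 64 mm diameter, up to the rim; wall 2 mm. Point: on its axis, 55 mm above the bottom; z along the axis to the mouth
- cup_c_center (a point): second loose steel beaker, same shape and size as cup_b, leaning in one of the carton's two cells, mouth tilted 30 degrees from vertical towards the carton's front (-x). Point: on its axis, 55 mm above its bottom, 55 mm below its rim; z along the axis to the mouth. A beaker home in another has its shoulder on the other's rim and sits 38 mm higher
- lidded_pot_center (a point): closed steel pot in the carton's other cell: outline of the beakers, but with a lid and a small knob (131 mm over the knob). It stays there. Point: on its axis, 55 mm above its bottom; z along the axis to the lid
- carton: fixed open cardboard carton 200 x 240 x 110 mm (x, y, z; front wall only 85 high), origin at the centre of its underside, x from front (robot side) to back, z up. A divider along x makes two cells 114 mm wide in y, centred at y = +59 and -59 mm; the thing in each stands on a slanted bed, its bottom's centre at x = 30, z = 36 mm
- carton_top (a point): point 110 mm above the carton's origin, axes as the carton. Each cell leans: a slanted rest lies under the beaker, and a slanted divider parallel to its axis hangs over it, 14 mm clear of the 64 mm band and as high as the rim. So a beaker comes out only along its own leaning axis, not straight up; some 110 mm along the axis frees it
- dock_center (a point): centre (on the axis, 55 mm above its bottom) of the spring dock's own beaker: same shape and size as the loose ones, mouth up, z up, fixed on a spring carriage in a round foot of 116 mm diameter with an aluminium housing. Carriage up, its rim is 162 mm above the worktop
- dock_rim (a point): centre of the mouth of the dock's beaker, z up. Inside, 16 mm lower, three sprung rubber pads grip a beaker put in: it stops on them about 15 mm short of home, pushing on takes a force rising to about 6 to 13 N, then they hold it. The carriage yields meanwhile, so home is felt, not found by height. A beaker nested in a loose one meets no pads
- dock_carriage (a joint): how far the dock's spring carriage is pressed down, m: 0 = up (rest), 0.036 = bottom stop. It yields from about 3 N and gives about 2 mm for each further newton (about 20 N at the stop); it springs back up when let go
- bulb_center (a point): dark red rubber bulb, 56 mm wide, 78 mm high, standing on the worktop; point 39 mm above its bottom. A bystander
- bottle_center (a point): white wash bottle, 122 x 67 x 241 mm, standing on the worktop; point 60 mm above its bottom. A bystander
There are look-alikes about, which are no part of the job. Leave any pink look-alike of the part that bears cup_c_center alone.

How it is judged:
At the end, for the whole second after the job is handed in: One loose beaker is home in the dock's beaker and the other is home in it: each centre 35 to 40 mm above the one below and within 5 mm of it sideways, both upright within 0.05 rad and at rest, the carriage back up (pressed less than 8 mm) (((z of cup_b_center in the frame of dock_center between 0.035 and 0.04 m and horizontal distance between cup_b_center and dock_center below 0.005 m and z of cup_c_center in the frame of cup_b_center between 0.035 and 0.04 m and horizontal distance between cup_c_center and cup_b_center below 0.005 m) or (z of cup_c_center in the frame of dock_center between 0.035 and 0.04 m and horizontal distance between cup_c_center and dock_center below 0.005 m and z of cup_b_center in the frame of cup_c_center between 0.035 and 0.04 m and horizontal distance between cup_b_center and cup_c_center below 0.005 m)) and angle between each of cup_b_center, cup_c_center's own z axis and vertical below 0.05 rad and linear speed of each of cup_b, cup_c below 0.02 m/s and value of joint dock_carriage below 0.008 m); the robot touches nothing.
It fails at once if the lidded pot is taken from or pushed about in its cell (moved over 30 mm) (distance of lidded_pot_center from where it was at the start of the episode above 0.03 m).
It fails at once if the rubber bulb or the wash bottle is pushed more than 30 mm (distance of any of bulb_center, bottle_center from where it was at the start of the episode above 0.03 m).
It fails at once if hammering: more than 60 N on the dock's beaker (contact force between dock_carriage and cup_b above 60 N or contact force between dock_carriage and cup_c above 60 N).
It also fails if it takes over 51 s, if anything falls off the work surface, if the arm or the gripper's body presses on something with over 40 N, if the wrist force passes 120 N, or if a joint passes its speed limit or range.

## Working session

There is one attempt and no reset: what is moved stays moved. The work goes in short steps, Python scripts to look and compute and a tool call to move; the robot and the scene stay as the last step left them, time stands still between calls to the robot, and variables do not carry over. Pictures are saved under pics/ and viewed, and the job is handed in when it is done.

Besides the shell and the picture viewer there is one more tool, called after "Emit:" in YAML: its name, and indented under it one key for each argument. send_rows: Moves the arm, as the interface text tells. Its arguments: {"type":"object","properties":{"series":{"type":"array"},"squeeze":{"type":"number"}},"required":["series"]}

```bash
ls; mkdir -p pics
python3 - <<'E'
from cell import ctrl
import cv2,numpy as np
s=ctrl.read_state();print(s)
for n in("scene","side","wrist"):
    im=ctrl.capture(n);cv2.imwrite(f"pics/{n}0.png",im[:,:,::-1])
    i=ctrl.camera_info(n);print(n,{k:np.round(v,4).tolist() for k,v in i.items()})
E
```

```text
pics
{'time': 0.0, 'qpos': array([ 1.58773380e-05,  8.74206705e-02,  1.75131212e-01,  1.65980191e+00,
       -8.44784323e-06,  1.57082954e+00]), 'dq': array([ 0.00144748, -0.00041909, -0.00153064, -0.00020153,  0.00143001,
        0.00196555]), 'tau': array([ 7.68234549e-04, -5.20392072e+01,  4.64802504e+01,  1.63646933e-02,
        2.23589603e-05, -6.77332673e-05]), 'tcp_pos': array([5.49784219e-01, 6.43974437e-06, 2.44603224e-01]), 'tcp_rot': array([-4.54868070e-04,  7.07112759e-01,  7.07100507e-01, -4.60864072e-04]), 'wrist_force': array([-0.06367675, -0.07546536,  0.3963274 ]), 'ft_torque': array([-0.03909149,  0.0013499 ,  0.01149051]), 'width': 0.08516261659436965}
scene {'fx': 417.898, 'fy': 417.898, 'cx': 254.4443, 'cy': 201.3509, 'distortion': [-0.0012, 0.0, 0.0, 0.0, 0.0], 'R': [[0.5041, -0.8635, -0.0172], [-0.4998, -0.2754, -0.8212], [0.7043, 0.4226, -0.5704]], 't': [-0.3638, 0.3587, 1.0293]}
side {'fx': 358.8538, 'fy': 358.8538, 'cx': 257.4044, 'cy': 192.4102, 'distortion': [0.0285, 0.0, 0.0, 0.0, 0.0], 'R': [[0.607, -0.7943, 0.0248], [-0.3688, -0.3093, -0.8765], [0.7039, 0.5229, -0.4807]], 't': [-0.4285, 0.2876, 0.8689]}
wrist {'fx': 315.1364, 'fy': 315.1364, 'cx': 254.1412, 'cy': 192.5644, 'distortion': [-0.0459, 0.0, 0.0, 0.0, 0.0], 'R': [[1.0, -0.0005, -0.0016], [-0.0, -0.9548, 0.2971], [-0.0017, -0.2971, -0.9548]], 't': [-0.5492, -0.0386, 0.3809]}
```

View pics/scene0.png

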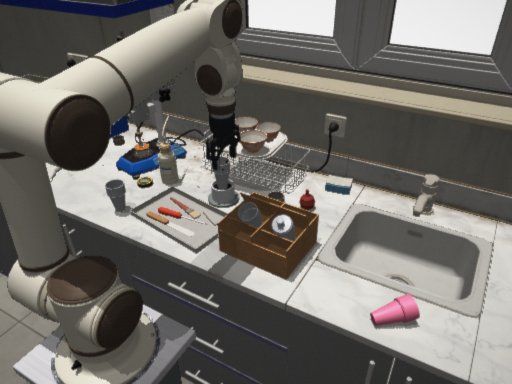

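View pics/side0.png

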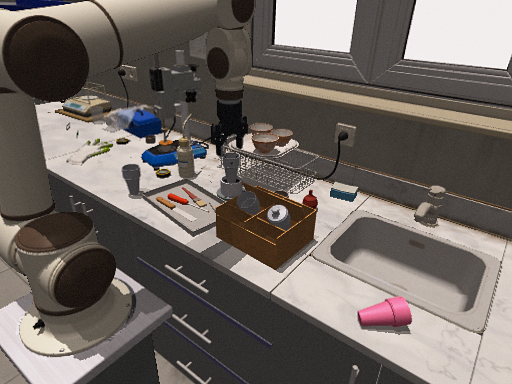

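View pics/wrist0.png

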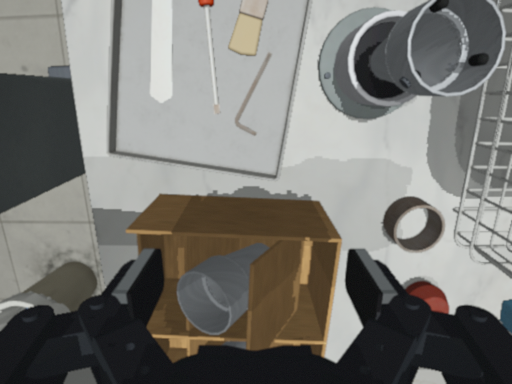

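The three views show:
- **Cup_b:** stands left of the tray, at scene (117,195) and side (131,180).
- **Dock:** at scene (222,190), its mouth at the upper right of the wrist view, about (445,45).
- **Carton:** cup_c leans in the left cell, mouth at wrist (207,303), scene (250,213). The lidded pot is at scene (283,224).
- **Pink look-alike:** lies at scene (396,311), not part of the job.

I'll get masks and triangulate next.

```bash
cat > h.py <<'E'
from cell import ctrl
import cv2,numpy as np
from scipy.optimize import least_squares
def K(i): return np.array([[i['fx'],0,i['cx']],[0,i['fy'],i['cy']],[0,0,1.]]),np.array(i['distortion'],float)
def proj(i,P):
    k,d=K(i); r,_=cv2.Rodrigues(np.array(i['R'],float))
    return cv2.projectPoints(np.array(P,float).reshape(-1,1,3),r,np.array(i['t'],float),k,d)[0].reshape(-1,2)
def ray(i,uv):
    k,d=K(i); p=cv2.undistortPoints(np.array(uv,float).reshape(1,1,2),k,d).ravel()
    R=np.array(i['R']);v=R.T@np.array([p[0],p[1],1]);return -R.T@np.array(i['t']),v/np.linalg.norm(v)
def onz(i,uv,z):
    c,v=ray(i,uv);return c+v*(z-c[2])/v[2]
def tri(obs):
    A=0;b=0
    for i,uv in obs:
        c,v=ray(i,uv);M=np.eye(3)-np.outer(v,v);A=A+M;b=b+M@c
    return np.linalg.solve(A,b)
# beaker silhouette: returns hull of projected points
PROF=[(0,.017),(.072,.028),(.072,.032),(.110,.032)]
def cuppts(c,ax,prof=PROF,off=-.055):
    ax=ax/np.linalg.norm(ax);u=np.cross(ax,[.3,.9,.1]);u/=np.linalg.norm(u);w=np.cross(ax,u)
    t=np.linspace(0,2*np.pi,48,endpoint=False)
    return np.concatenate([c+ax*(h+off)+r*(np.cos(t)[:,None]*u+np.sin(t)[:,None]*w) for h,r in prof])
def crop(im,x0,y0,x1,y1,s,name):
    cv2.imwrite(name,cv2.resize(im[y0:y1,x0:x1,::-1],None,fx=s,fy=s,interpolation=cv2.INTER_CUBIC))
E
python3 - <<'E'
from h import *
import pickle
ims={};inf={}
for n in("scene","side","wrist"):
    ims[n]=ctrl.capture(n);inf[n]=ctrl.camera_info(n)
    for t in("cup_b_center","dock_center","dock_rim","lidded_pot_center","carton","bulb_center","bottle_center") if n!="side" else ("cup_b_center","dock_center","carton","bulb_center","bottle_center"):
        for m in ctrl.masks_of(n,t)[:5]:
            ys,xs=np.nonzero(m['pixels']);
            print(n,t,round(m['score'],2),m['bbox'],m['pixels'].sum(), np.round([xs.mean(),ys.mean()],1) if len(xs) else '')
pickle.dump((ims,inf),open('v0.pkl','wb'))
crop(ims['scene'],90,130,350,290,3,'pics/s_crop.png')
crop(ims['side'],110,120,330,270,3,'pics/d_crop.png')
print(ctrl.read_state()['time'])
E
```

```text
scene cup_b_center 0.79 [104.8, 178.6, 123.4, 212.6] 467 [116.1 193.9]
scene dock_center 0.69 [215.4, 155.6, 232.1, 189.4] 397 [222.6 174.1]
scene dock_rim 0.61 [213.1, 158.9, 226.9, 189.2] 401 [222.5 174.2]
scene lidded_pot_center 0.7 [271.7, 216.9, 294.9, 241.5] 454 [283.6 227. ]
scene carton 0.87 [218.5, 193.2, 319.4, 278.1] 5008 [268.2 235.9]
scene bulb_center 0.51 [300.2, 189.1, 315.2, 208.0] 216 [306.8 200.7]
scene bottle_center 0.61 [157.9, 117.6, 172.1, 186.5] 669 [167.  163.2]
side cup_b_center 0.79 [122.8, 163.5, 141.2, 195.6] 487 [131.5 177.6]
side dock_center 0.86 [221.8, 153.3, 243.1, 184.4] 442 [230.9 166.6]
side carton 0.6 [215.3, 183.7, 316.5, 269.9] 4628 [265.4 227.7]
side bulb_center 0.62 [305.0, 194.8, 317.3, 207.6] 164 [310.6 200.7]
side bottle_center 0.77 [170.7, 131.6, 194.1, 177.3] 647 [184.9 156.9]
wrist cup_b_center 0.29 [403.3, 282.2, 447.1, 311.6] 716 [429.2 294.3]
wrist dock_center 0.87 [348.4, 0.0, 504.3, 101.4] 11917 [430.5  49.7]
wrist carton 0.88 [124.1, 193.7, 340.4, 362.3] 22526 [244.9 267.1]
wrist bulb_center 0.68 [401.7, 282.8, 449.7, 311.5] 795 [429.3 295. ]
1.25
```

```bash
sleep 0
```

```text
(no output)
```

View pics/s_crop.png

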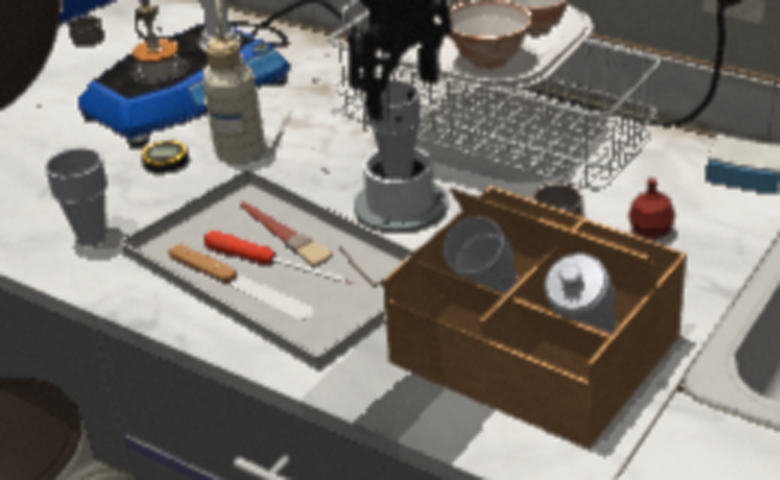

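View pics/d_crop.png

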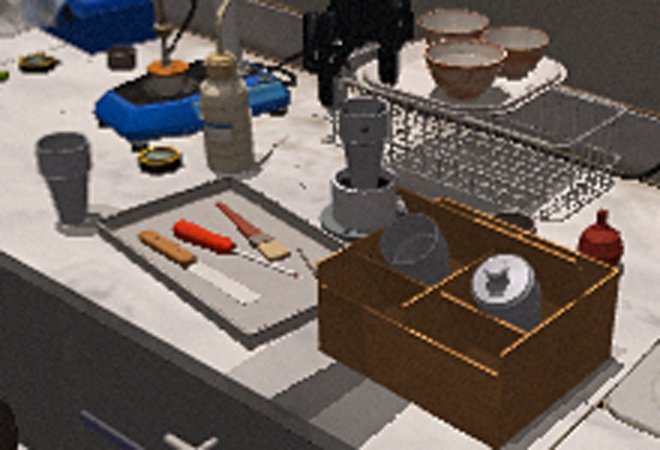

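```bash
cat > a.py <<'E'
from h import *
import pickle
ims,inf=pickle.load(open('v0.pkl','rb'))
# cup_b
bb={'scene':[104.8,178.6,123.4,212.6],'side':[122.8,163.5,141.2,195.6]}
def box(i,P):
    p=proj(i,P);return np.r_[p.min(0),p.max(0)]
def f(x): return np.concatenate([box(inf[n],cuppts(np.array(x),np.array([0,0,1.])))-np.array(b) for n,b in bb.items()])
# remove the shadow-affected: print residuals
r=least_squares(f,[.45,.35,.055],loss='soft_l1');print('cup_b',r.x.round(4),r.fun.round(1))
mb=least_squares(lambda x:f([x[0],x[1],.055]),[.45,.35],loss='soft_l1');print('cup_b z fixed',mb.x.round(4),mb.fun.round(1))
# carton
ob=[('scene',-1,1,0,220,250.7),('scene',-1,-1,0,287.3,277.7),('scene',1,-1,.11,318.3,215),('scene',1,1,.11,251.7,193.3),
('side',-1,-1,0,275.7,269),('side',-1,1,0,216.7,236.7),('side',1,-1,.11,316.7,209.3),
('wrist',1,1,.11,340,238),('wrist',-1,1,0,160,196),('wrist',1,1,0,320,203)]
def pt(x,a,b,z):
    c,s=np.cos(x[2]),np.sin(x[2]);return [x[0]+c*a*.1-s*b*.12,x[1]+s*a*.1+c*b*.12,z]
def g(x): return np.concatenate([proj(inf[n],[pt(x,a,b,z)])[0]-[u,v] for n,a,b,z,u,v in ob])
r=least_squares(g,[.55,-.05,0],loss='soft_l1');print('carton',r.x.round(4));print(r.fun.reshape(-1,2).round(1))
X=r.x;c,s=np.cos(X[2]),np.sin(X[2]);ax=np.array([-.5*c,-.5*s,.8660])
for sy in(1,-1):
    b=np.array([X[0]+c*.03-s*.059*sy,X[1]+s*.03+c*.059*sy,.036]);print('cell',sy,'bottom',b.round(4),'ctr',(b+.055*ax).round(4),'rim',(b+.11*ax).round(4))
    for n in inf: print(n,'rim px',proj(inf[n],[b+.11*ax])[0].round(1))
# dock
print('dock onz.162 scene',onz(inf['scene'],(222.7,160.7),.162),'side',onz(inf['side'],(231.3,155.5),.162))
print('tri',tri([(inf['scene'],(222.7,160.7)),(inf['side'],(231.3,155.5)),(inf['wrist'],(452,47))]))
print('wrist',onz(inf['wrist'],(450,46),.162))
E
python3 a.py
```

```text
cup_b [0.4634 0.4254 0.0342] [-0.2  0.2  1.9 -1.2 -0.8  1.1 -0.2 -0.2]
cup_b z fixed [0.442  0.3942] [ 0.3  0.2  2.9 -0.4 -1.7  0.  -0.5 -0.3]
carton [ 0.5266 -0.1676 -0.0338]
[[-0.   0.1]
 [-0.1  1.8]
 [ 1.1 -1.5]
 [ 1.6 -1.8]
 [ 0.7  1. ]
 [-0.5  0.2]
 [ 0.4 -0.1]
 [ 1.5  0.6]
 [-0.6 -0.6]
 [-1.5 -2.5]]
cell 1 bottom [ 0.5586 -0.1096  0.036 ] ctr [ 0.5311 -0.1087  0.0836] rim [ 0.5036 -0.1078  0.1313]
scene rim px [248.1 210.9]
side rim px [246.4 199. ]
wrist rim px [204. 305.]
cell -1 bottom [ 0.5546 -0.2276  0.036 ] ctr [ 0.5271 -0.2267  0.0836] rim [ 0.4996 -0.2257  0.1313]
scene rim px [282.3 223.2]
side rim px [277.2 212.5]
wrist rim px [206.3 399. ]
dock onz.162 scene [0.67983148 0.10066801 0.162     ] side [0.67637374 0.10347329 0.162     ]
tri [0.67884094 0.10461166 0.160471  ]
wrist [0.67395121 0.10703278 0.162     ]
```

Run:
```python
from h import *
import pickle
ims,inf=pickle.load(open('v0.pkl','rb'))
crop(ims['wrist'],300,0,512,140,3.5,'pics/w_dock.png')
crop(ims['wrist'],110,180,350,384,3,'pics/w_cart.png')
```

```text
(no output)
```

View pics/w_dock.png

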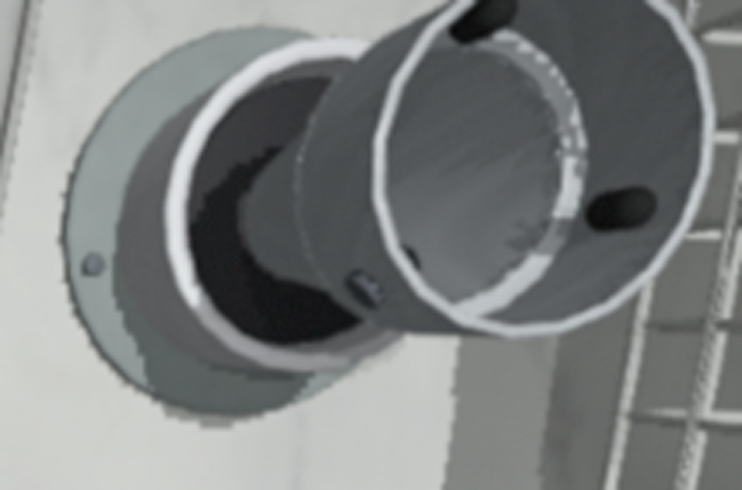

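View pics/w_cart.png

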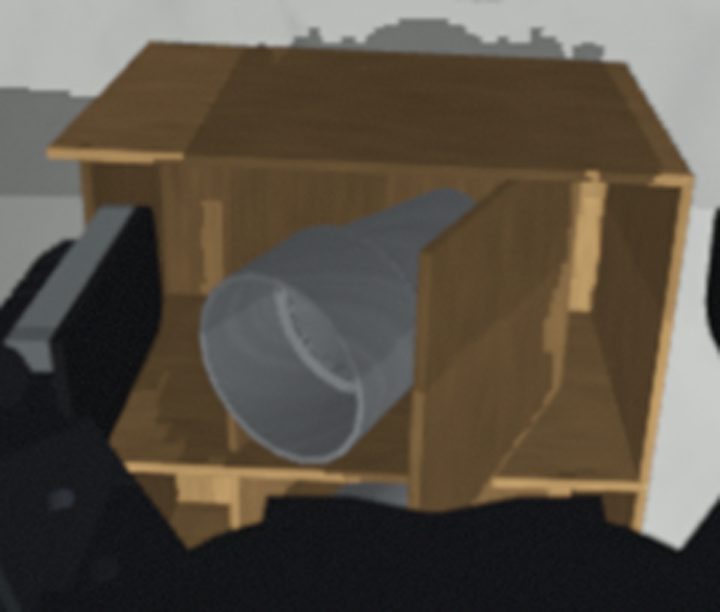

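Cup_c's mouth centre in the wrist view is at about (204,302), against (204,305) predicted from the carton fit, so they agree. The dock mouth is at about (455,46). The only candidate for cup_c is the grey beaker in the carton's left cell. The pink cup on the worktop at scene (396,311) is excluded, and the crop confirms the grey one. Next I'll move the wrist camera over the dock.

Emit:
send_rows:
  series:
    - [[0.02,0.03,-0.01,0,1],[0.02,0.03,-0.01,0,1],[0.02,0.03,-0.01,0,1],[0.02,0.03,-0.01,0,1],[0.02,0.03,-0.01,0,1],[0.02,0.03,-0.01,0,1],[0.02,0.03,-0.01,0,1],[0.02,0.03,-0.01,0,1],[0,0,0,0,1],[0,0,0,0,1]]

```text
time: 2.08
tcp_pos: [0.5983, 0.0322, 0.2611]
tcp_rot: [-0.0, 0.707, 0.707, -0.0]
wrist_force: [-0.6, 0.6, -0.5]
width: 0.0853
```

Run:
```python
from h import *
import pickle
s=ctrl.read_state();i=ctrl.camera_info('wrist');im=ctrl.capture('wrist');print(s['tcp_pos'],s['qpos'],s['tcp_rot'],s['time'])
pickle.dump((im,i),open('v1.pkl','wb'));crop(im,0,0,512,384,1.5,'pics/w1.png')
```

```text
[0.59827833 0.03223911 0.2610844 ] [ 5.38600110e-02  2.16370081e-01  3.52318237e-01  1.70713870e+00
 -5.66223604e-05  1.62425242e+00] [-1.10636472e-04  7.06963943e-01  7.07249562e-01 -1.65567016e-04] 2.0833
```

View pics/w1.png

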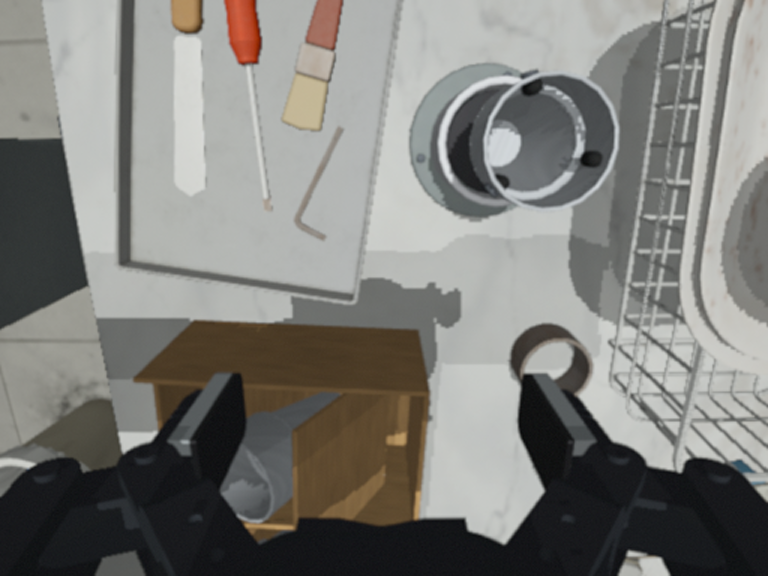

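```bash
cat > b.py <<'E'
from h import *
import pickle
ims,inf=pickle.load(open('v0.pkl','rb'));im,i1=pickle.load(open('v1.pkl','rb'))
R=[(0,.032)]
def rimbox(i,X): 
    p=proj(i,cuppts(np.array(X),np.array([0,0,1.]),R,0));return np.r_[p.min(0),p.max(0)]
o1=np.array([484,72,619,210])/1.5-.25
o0=np.array([300+372/3.5,np.nan,300+713/3.5,335/3.5])
def f(X):
    a=rimbox(i1,X)-o1;b=rimbox(inf['wrist'],X)-o0
    return np.r_[a,b[[0,2,3]]]
r=least_squares(f,[.68,.1,.16]);print('dock rim',r.x.round(4),r.fun.round(2))
E
python3 b.py
python3 - <<'E'
# move to b view
tx,ty,tz=.44,.31,.25
print((ty-.0322)/.2,(tx-.5983)/.2,-(tz-.2611)/.2)
E
```

```text
dock rim [0.6784 0.1084 0.16  ] [ 0.43 -1.05  0.32  0.84 -0.17 -0.53  0.27]
1.3889999999999998 -0.7915000000000002 0.055499999999999994
```

Emit:
send_rows:
  series:
    - [[0.154,-0.088,0.006,0,1],[0.154,-0.088,0.006,0,1],[0.154,-0.088,0.006,0,1],[0.154,-0.088,0.006,0,1],[0.154,-0.088,0.006,0,1],[0.154,-0.088,0.006,0,1],[0.154,-0.088,0.006,0,1],[0.154,-0.088,0.006,0,1],[0.154,-0.088,0.006,0,1],[0,0,0,0,1]]

```text
time: 2.97
tcp_pos: [0.4367, 0.3129, 0.2503]
tcp_rot: [-0.001, 0.706, 0.709, 0.0]
wrist_force: [0.4, -0.3, 0.0]
width: 0.0853
```

Run:
```python
from h import *
import pickle
s=ctrl.read_state();i=ctrl.camera_info('wrist');im=ctrl.capture('wrist');print(s['tcp_pos'],s['qpos'],s['tcp_rot'],s['time'])
pickle.dump((im,i),open('v2.pkl','wb'));crop(im,0,0,512,384,1.5,'pics/w2.png')
```

```text
[0.43669751 0.31287808 0.25031635] [6.20981729e-01 5.80175480e-02 1.55110946e-01 1.66789928e+00
 1.40488092e-03 2.18775261e+00] [-6.93525683e-04  7.05681967e-01  7.08528382e-01  1.11657746e-04] 2.9667
```

View pics/w2.png

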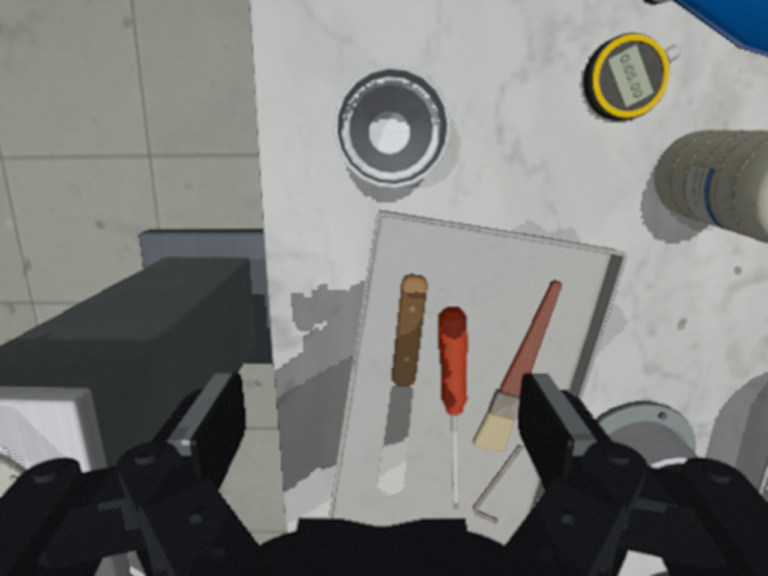

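```bash
cat >> b.py <<'E'
im,i2=pickle.load(open('v2.pkl','rb'))
bb={'scene':[104.8,178.6,123.4,212.6],'side':[122.8,163.5,141.2,195.6]}
o2=np.array([338,67,447,187])/1.5-.25
def full(n,X): 
    p=proj(inf[n],cuppts(np.array(X),np.array([0,0,1.]),PROF,-.11));return np.r_[p.min(0),p.max(0)]
r=least_squares(lambda X:rimbox(i2,X)-o2,[.45,.4,.11]);print('b rim, wrist only',r.x.round(4),r.fun.round(2))
r=least_squares(lambda X:rimbox(i2,[*X,.11])-o2,[.45,.4]);print('b rim z.11',r.x.round(4),r.fun.round(2))
r=least_squares(lambda X:np.r_[2*(rimbox(i2,X)-o2),*[full(n,X)-bb[n] for n in bb]],[.45,.4,.11],loss='soft_l1');print('all',r.x.round(4),r.fun.round(2))
E
python3 b.py
```

```text
dock rim [0.6784 0.1084 0.16  ] [ 0.43 -1.05  0.32  0.84 -0.17 -0.53  0.27]
b rim, wrist only [0.4422 0.3968 0.0966] [-1.04  0.97  1.04 -1.02]
b rim z.11 [0.4419 0.3962] [-2.89 -0.77  2.89  1.07]
all [0.4431 0.3966 0.1043] [-1.66 -0.19  6.68  0.16  0.37  1.26  2.92  0.57 -1.6   1.16 -0.45  0.66]
```

Emit:
send_rows:
  series:
    - [[0.105,0.007,0.12,0,1],[0.105,0.007,0.12,0,1],[0.105,0.006,0.12,0,1],[0.105,0.006,0.12,0,1],[0,0,0.11,0,1],[0,0,0.08,0,1],[0,0,0.07,0,1],[0,0,0.07,0,1],[0,0,0,0,1],[0,0,0,0,1]]
  squeeze: 60

```text
time: 3.85
tcp_pos: [0.445, 0.3921, 0.0882]
tcp_rot: [0.0, 0.707, 0.707, -0.001]
wrist_force: [0.2, -0.3, 0.5]
width: 0.0853
```

Run:
```python
from h import *
s=ctrl.read_state();im=ctrl.capture('wrist');print(s['tcp_pos'],s['qpos'],s['tcp_rot'],s['time'],s['wrist_force'])
crop(im,0,0,512,384,1.5,'pics/w3.png')
im=ctrl.capture('side');crop(im,90,100,250,220,4,'pics/d3.png')
```

```text
[0.44498168 0.39208352 0.08820609] [ 7.22368000e-01  1.87237829e-01 -1.57932054e-02  1.36908385e+00
 -1.76623988e-04  2.29421361e+00] [ 4.69577163e-05  7.07477463e-01  7.06735592e-01 -6.63508720e-04] 3.85 [ 0.21699105 -0.31714527  0.47257027]
```

View pics/w3.png

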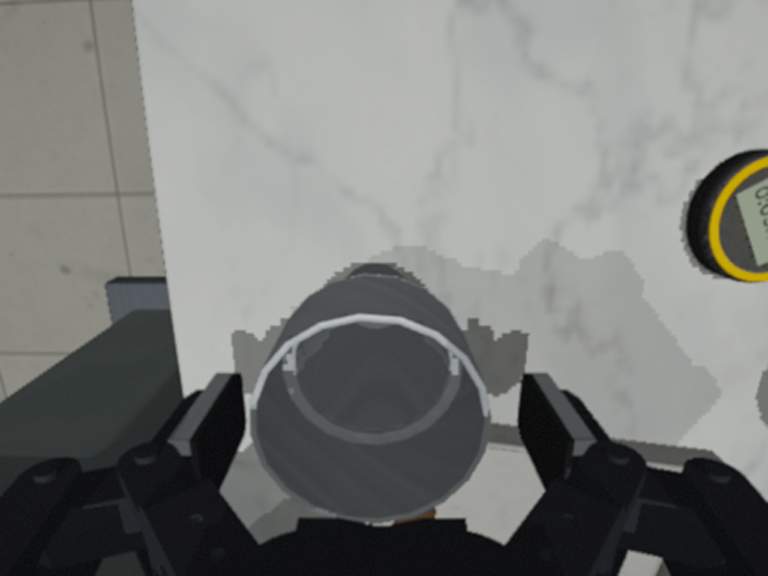

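View pics/d3.png

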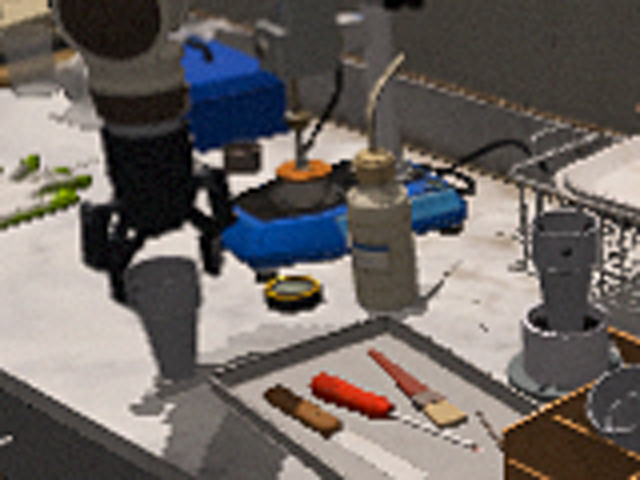

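Run:
```python
from b import *
i=ctrl.camera_info('wrist')
o=np.array([250,314,490,521])/1.5-.25
r=least_squares(lambda X:rimbox(i,X)-o,[.45,.4,.11]);print(r.x.round(4),r.fun.round(2))
r=least_squares(lambda X:rimbox(i,[*X,.11])-o,[.45,.4]);print(r.x.round(4),r.fun.round(2))
```

```text
dock rim [0.6784 0.1084 0.16  ] [ 0.43 -1.05  0.32  0.84 -0.17 -0.53  0.27]
b rim, wrist only [0.4422 0.3968 0.0966] [-1.04  0.97  1.04 -1.02]
b rim z.11 [0.4419 0.3962] [-2.89 -0.77  2.89  1.07]
all [0.4431 0.3966 0.1043] [-1.66 -0.19  6.68  0.16  0.37  1.26  2.92  0.57 -1.6   1.16 -0.45  0.66]
[0.4422 0.3967 0.11  ] [ 0.08 -0.09 -0.08  0.1 ]
[0.4422 0.3967] [ 0.11 -0.07 -0.11  0.07]
```

Emit:
send_rows:
  series:
    - [[0.023,-0.014,0,0,1],[0,0,0,0,1],[0,0,0,0,-1],[0,0,0,0,-1],[0,0,0,0,-1],[0,0,0,0,-1],[0,0,0,0,-1],[0,0,0,0,-1],[0,0,0,0,-1],[0,0,0,0,-1]]
  squeeze: 60

```text
time: 4.78
tcp_pos: [0.4423, 0.3982, 0.0894]
tcp_rot: [-0.0, 0.707, 0.707, 0.001]
wrist_force: [-1.5, 1.5, 6.1]
width: 0.0618
```

Run:
```python
from h import *
import pickle
ims,inf=pickle.load(open('v0.pkl','rb'))
print('bottle base',onz(inf['scene'],(170,178),0),onz(inf['side'],(186,172),0))
s=ctrl.read_state();print(s['qpos'])
```

```text
bottle base [0.69680501 0.3787283  0.        ] [0.6978828  0.38452753 0.        ]
[ 7.32912719e-01  1.88823874e-01 -1.15896801e-02  1.36878266e+00
  2.13810435e-04  2.30355018e+00]
```

Emit:
send_rows:
  series:
    - [[0,0,-0.1,0,-1],[0,0,-0.19,0,-1],[0,0,-0.19,0,-1],[0,0,-0.19,0,-1],[-0.06,0.05,-0.18,0,-1],[-0.12,0.1,-0.13,0,-1],[-0.14,0.11,0,0,-1],[-0.14,0.11,0,0,-1],[-0.14,0.11,0,0,-1],[-0.14,0.11,0,0,-1]]

```text
time: 5.62
tcp_pos: [0.5608, 0.2484, 0.2843]
tcp_rot: [-0.0, 0.707, 0.707, -0.0]
wrist_force: [-0.1, 0.4, -1.0]
width: 0.0619
```

Emit:
send_rows:
  series:
    - [[-0.14,0.11,0,0,-1],[-0.14,0.11,0,0,-1],[-0.13,0.11,0,0,-1],[-0.12,0.1,0,0,-1],[-0.1,0.08,0,0,-1],[-0.06,0.05,0,0,-1],[0,0,0,0,-1],[0,0,0,0,-1],[0,0,0,0,-1],[0,0,0,0,-1]]

```text
time: 6.45
tcp_pos: [0.6715, 0.1127, 0.2846]
tcp_rot: [-0.0, 0.707, 0.707, -0.0]
wrist_force: [-0.4, 0.8, -1.0]
width: 0.062
```

```bash
cat > snap.py <<'E'
import sys
from h import *
import pickle
tag=sys.argv[1]
s=ctrl.read_state();print('t',s['time'],'tcp',s['tcp_pos'].round(4),'rot',s['tcp_rot'].round(4),'F',s['wrist_force'].round(1),'w',round(s['width'],4),'q',s['qpos'].round(2))
out={}
for n in sys.argv[2:]:
    i=ctrl.camera_info(n);im=ctrl.capture(n);out[n]=(im,i);crop(im,0,0,512,384,1.5,f'pics/{tag}_{n}.png')
pickle.dump(out,open(f'{tag}.pkl','wb'))
E
python3 snap.py p1 wrist scene side
python3 - <<'E'
import pickle
from h import *
o=pickle.load(open('p1.pkl','rb'))
crop(o['scene'][0],150,100,290,205,5,'pics/p1s.png');crop(o['side'][0],160,90,300,195,5,'pics/p1d.png')
E
```

```text
t 6.45 tcp [0.6715 0.1127 0.2846] rot [-1.000e-04  7.068e-01  7.074e-01 -0.000e+00] F [-0.4  0.8 -1. ] w 0.062 q [0.17 0.46 0.71 1.82 0.   1.74]
```

View pics/p1_wrist.png

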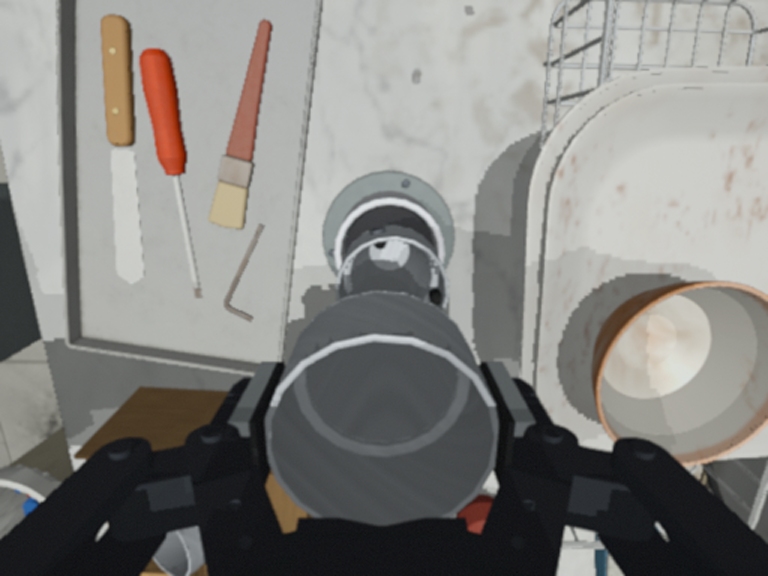

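View pics/p1s.png

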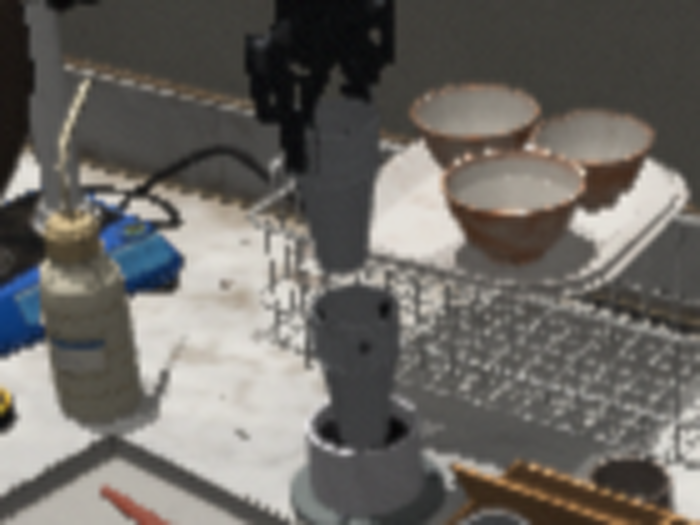

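View pics/p1d.png

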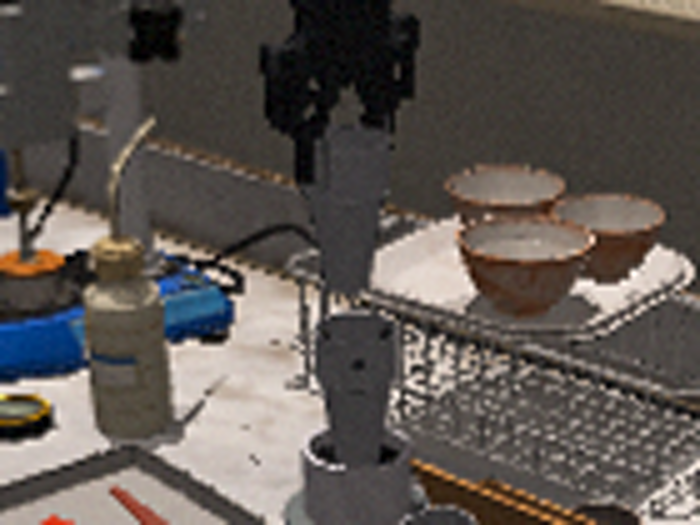

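```bash
python3 - <<'E' | tail -5
from b import *
o=pickle.load(open('p1.pkl','rb'));w=o['wrist'][1]
# bowl rim circle fit: wrist ellipse bbox left,top ; scene,side bbox
def bx(i,X,r): 
    p=proj(i,cuppts(np.array(X),np.array([0,0,1.]),[(0,r)],0));return np.r_[p.min(0),p.max(0)]
sc=np.array([443,150,585,np.nan])/5+np.array([150,100,150,100]);sd=np.array([458,217,595,np.nan])/5+np.array([160,90,160,90])
wr=np.array([597,282])/1.5-.25;wb=464/1.5
f=lambda v:np.r_[bx(o['scene'][1],v[:3],v[3])[:3]-sc[:3],bx(o['side'][1],v[:3],v[3])[:3]-sd[:3],bx(w,v[:3],v[3])[[0,1]]-wr,bx(w,v[:3],v[3])[3]-wb]
r=least_squares(f,[.85,.1,.2,.06]);print('bowl',r.x.round(3),r.fun.round(1))
# held cup rim
oc=np.array([268,334,499,521])/1.5-.25
r=least_squares(lambda X:rimbox(w,X)-oc,[.67,.11,.3]);print('cup rim',r.x.round(4),r.fun.round(2))
od=np.array([337,236,447,np.nan])/1.5-.25
r=least_squares(lambda X:rimbox(w,[*X,.161])[:3]-od[:3],[.67,.11]);print('dock rim p1',r.x.round(4),r.fun.round(2))
# tray left edge at px (545,250)
print('tray edge z.13..', [onz(w,(530/1.5,330/1.5),z).round(3) for z in (.1,.13,.16)])
E
```

```text
all [0.4431 0.3966 0.1043] [-1.66 -0.19  6.68  0.16  0.37  1.26  2.92  0.57 -1.6   1.16 -0.45  0.66]
bowl [0.839 0.07  0.194 0.054] [-0.1  0.1  0.7 -0.4 -0.3 -0.2  0.   0.1 -0.1]
cup rim [0.6718 0.1094 0.299 ] [ 1.79 -1.93 -1.79  2.28]
dock rim p1 [0.6771 0.1081] [-1.28  0.09  1.28]
tray edge z.13.. [array([0.778, 0.06 , 0.1  ]), array([0.768, 0.072, 0.13 ]), array([0.758, 0.085, 0.16 ])]
```

Emit:
send_rows:
  series:
    - [[-0.006,0.016,0,0,-1],[-0.005,0.015,0.04,0,-1],[0,0,0.08,0,-1],[0,0,0.08,0,-1],[0,0,0.08,0,-1],[0,0,0.06,0,-1],[0,0,0.03,0,-1],[0,0,0,0,-1],[0,0,0,0,-1],[0,0,0,0,-1]]
  squeeze: 80

```text
time: 7.43
tcp_pos: [0.6785, 0.1096, 0.2115]
tcp_rot: [0.0, 0.707, 0.707, 0.001]
wrist_force: [0.5, -0.5, -1.2]
width: 0.0617
```

```bash
python3 snap.py p2 wrist scene side
python3 - <<'E'
import pickle
from h import *
o=pickle.load(open('p2.pkl','rb'))
crop(np.hstack([o['scene'][0][100:205,180:280],o['side'][0][90:195,180:280]]),0,0,200,105,4,'pics/p2s.png')
E
```

```text
t 7.4333 tcp [0.6785 0.1096 0.2115] rot [4.000e-04 7.071e-01 7.071e-01 5.000e-04] F [ 0.5 -0.5 -1.2] w 0.0617 q [ 0.16  0.43  0.52  1.66 -0.    1.73]
```

View pics/p2_wrist.png

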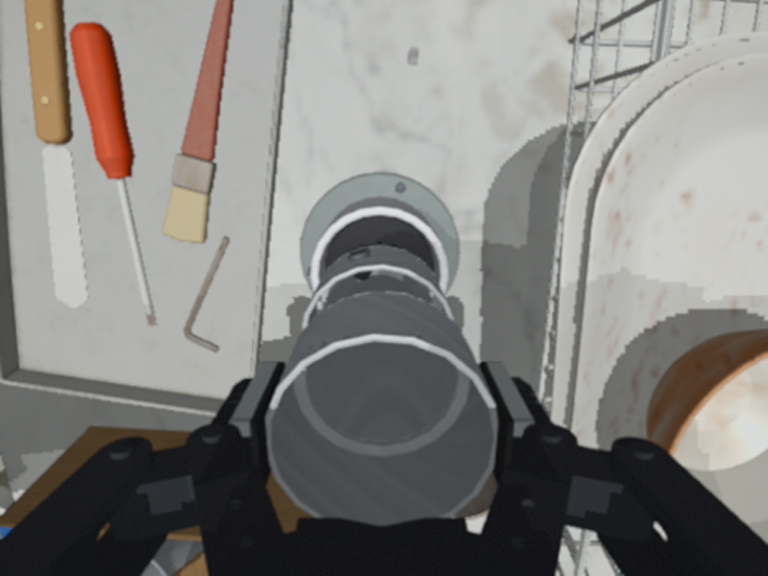

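View pics/p2s.png

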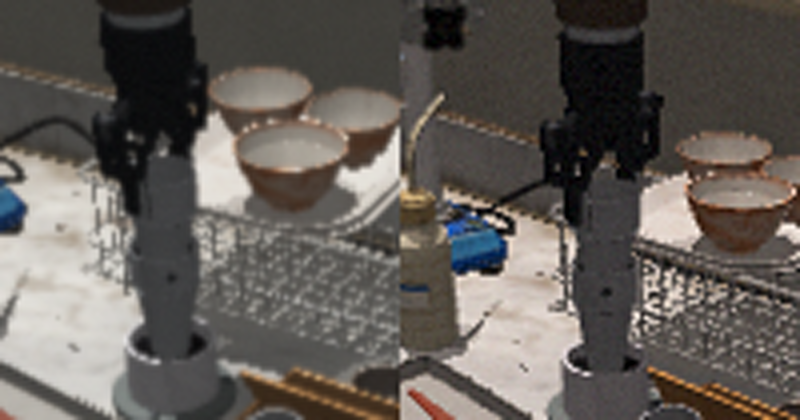

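Emit:
send_rows:
  series:
    - [[0,0,0.02,0,-1],[0,0,0.02,0,-1],[0,0,0.02,0,-1],[0,0,0.02,0,-1],[0,0,0.015,0,-1],[0,0,0.01,0,-1],[0,0,0.01,0,-1],[0,0,0.01,0,-1],[0,0,0.01,0,-1],[0,0,0,0,-1]]

```text
time: 8.42
tcp_pos: [0.6784, 0.1097, 0.1835]
tcp_rot: [0.0, 0.707, 0.707, 0.0]
wrist_force: [-0.7, 1.0, 4.0]
width: 0.0617
```

Emit:
send_rows:
  series:
    - [[0,0,0.01,0,-1],[0,0,0.01,0,-1],[0,0,0.01,0,-1],[0,0,0.01,0,-1],[0,0,0.01,0,-1],[0,0,0.005,0,-1],[0,0,0.005,0,-1],[0,0,0.005,0,-1],[0,0,0.005,0,-1],[0,0,0,0,-1]]

```text
time: 9.25
tcp_pos: [0.6786, 0.1098, 0.1703]
tcp_rot: [0.0, 0.707, 0.707, 0.001]
wrist_force: [-1.9, 0.8, 7.4]
width: 0.0615
```

Emit:
send_rows:
  series:
    - [[0,0,0.01,0,-1],[0,0,0.01,0,-1],[0,0,0.01,0,-1],[0,0,0.01,0,-1],[0,0,0.01,0,-1],[0,0,0.01,0,-1],[0,0,0.005,0,-1],[0,0,0.005,0,-1],[0,0,0,0,-1],[0,0,0,0,-1]]

```text
time: 10.08
tcp_pos: [0.6788, 0.1098, 0.1577]
tcp_rot: [0.001, 0.707, 0.707, 0.001]
wrist_force: [-3.8, 0.5, 13.1]
width: 0.0617
```

```bash
python3 snap.py p3 wrist scene side
python3 - <<'E'
import pickle
from h import *
o=pickle.load(open('p3.pkl','rb'))
crop(np.hstack([o['scene'][0][110:200,180:280],o['side'][0][100:190,180:280]]),0,0,200,90,4,'pics/p3s.png')
E
```

```text
t 10.0833 tcp [0.6788 0.1098 0.1577] rot [0.0009 0.7071 0.7072 0.0014] F [-3.8  0.5 13.1] w 0.0617 q [0.16 0.41 0.39 1.55 0.   1.73]
```

View pics/p3_wrist.png

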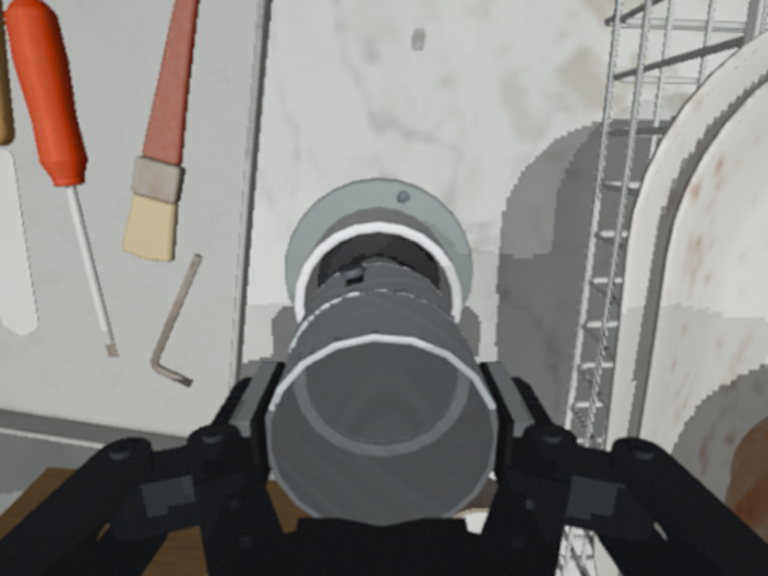

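View pics/p3s.png

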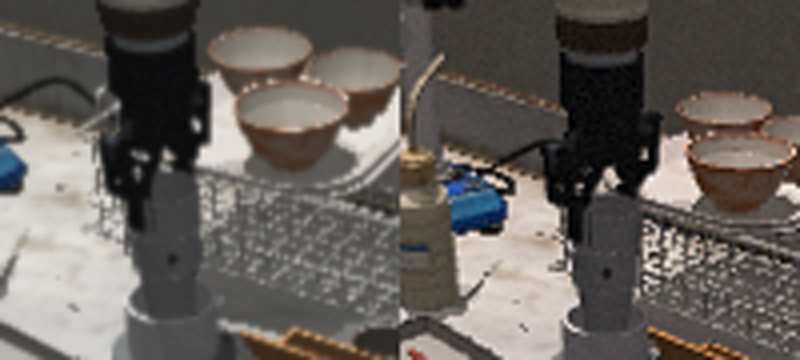

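Emit:
send_rows:
  series:
    - [[0,0,0.01,0,-1],[0,0,0.01,0,-1],[0,0,0.01,0,-1],[0,0,0.01,0,-1],[0,0,0.005,0,-1],[0,0,0.005,0,-1],[0,0,0,0,-1],[0,0,0,0,-1],[0,0,0,0,-1],[0,0,0,0,-1]]

```text
time: 11.07
tcp_pos: [0.6788, 0.1099, 0.1486]
tcp_rot: [0.001, 0.707, 0.707, 0.002]
wrist_force: [-5.9, 0.3, 18.2]
width: 0.0613
```

Emit:
send_rows:
  series:
    - [[0,0,-0.03,0,-1],[0,0,-0.03,0,-1],[0,0,-0.03,0,-1],[0,0,-0.03,0,-1],[0,0,-0.02,0,-1],[0,0,-0.01,0,-1],[0,0,0,0,-1],[0,0,0,0,-1],[0,0,0,0,-1],[0,0,0,0,-1]]

```text
time: 11.9
tcp_pos: [0.6786, 0.1098, 0.1754]
tcp_rot: [0.0, 0.707, 0.707, 0.0]
wrist_force: [4.0, 3.1, 5.3]
width: 0.0617
```

```bash
python3 snap.py p4 wrist scene side
python3 - <<'E'
import pickle
from h import *
o=pickle.load(open('p4.pkl','rb'))
crop(np.hstack([o['scene'][0][110:200,180:280],o['side'][0][100:190,180:280]]),0,0,200,90,4,'pics/p4s.png')
E
```

```text
t 11.9 tcp [0.6786 0.1098 0.1754] rot [2.000e-04 7.071e-01 7.071e-01 4.000e-04] F [4.  3.1 5.3] w 0.0617 q [0.16 0.41 0.43 1.59 0.   1.73]
```

View pics/p4s.png

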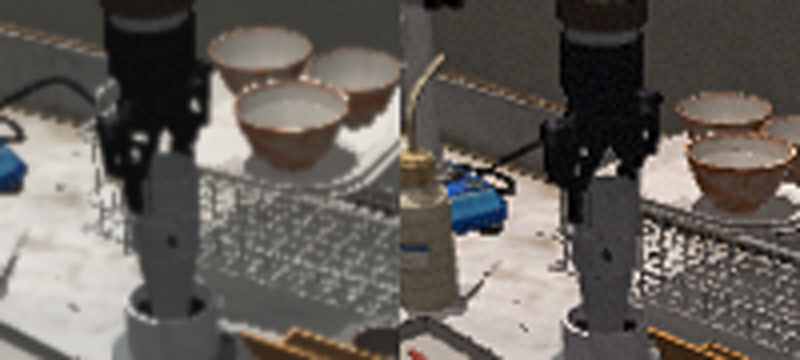

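View pics/p4_wrist.png

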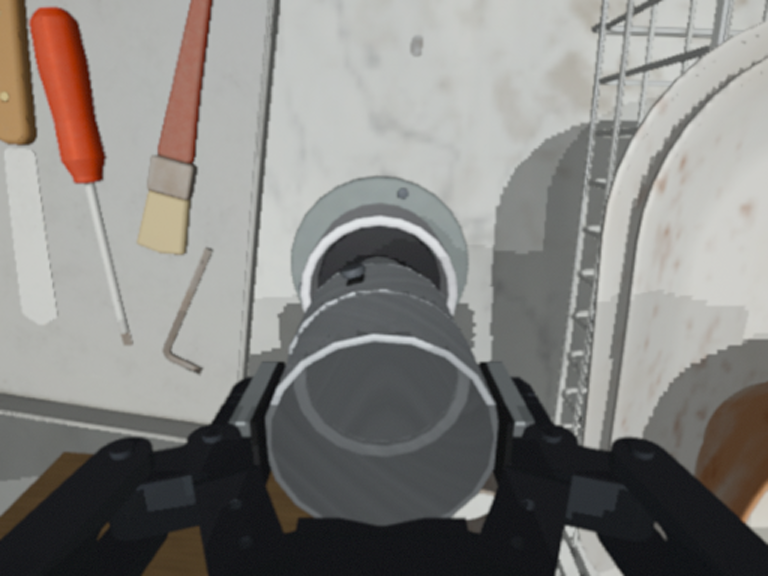

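Emit:
send_rows:
  series:
    - [[0,0,-0.015,0,-1],[0,0,-0.01,0,-1],[0,0,0,0,1],[0,0,0,0,1],[0,0,0,0,1],[0,0,0,0,1],[0,0,0,0,1],[0,0,-0.1,0,1],[0,0,-0.2,0,1],[0,0,-0.2,0,1]]

```text
time: 12.88
tcp_pos: [0.6772, 0.1094, 0.2801]
tcp_rot: [-0.001, 0.707, 0.707, -0.002]
wrist_force: [1.6, 0.4, 1.6]
width: 0.0858
```

```bash
python3 snap.py p5 wrist scene side
python3 - <<'E'
import pickle
from h import *
o=pickle.load(open('p5.pkl','rb'))
crop(np.hstack([o['scene'][0][110:200,180:280],o['side'][0][100:190,180:280]]),0,0,200,90,4,'pics/p5s.png')
E
```

```text
t 12.8833 tcp [0.6772 0.1094 0.2801] rot [-0.001   0.7071  0.7071 -0.0015] F [1.6 0.4 1.6] w 0.0858 q [ 0.16  0.48  0.73  1.82 -0.    1.73]
```

View pics/p5s.png

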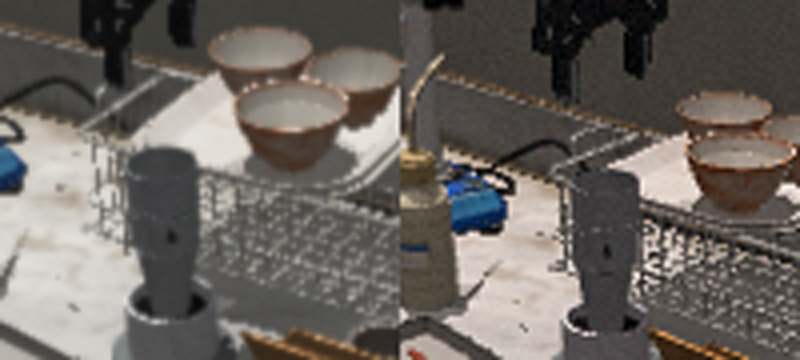

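View pics/p5_wrist.png

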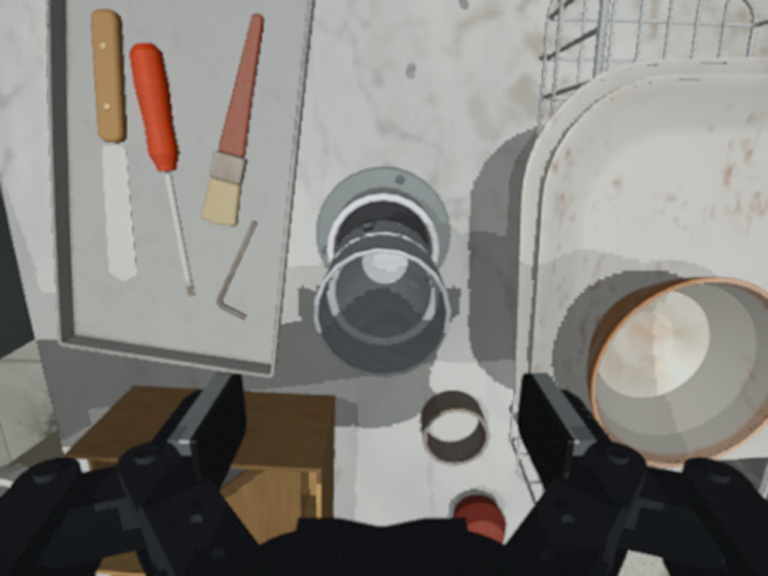

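```bash
python3 - <<'E' | tail -4
from b import *
o=pickle.load(open('p5.pkl','rb'))
ob={'scene':np.array([211.75,147,230,np.nan]),'side':np.array([222.5,142.5,240.5,np.nan]),'wrist':np.array([315,247,452,374])/1.5-.25}
def F(X,ns):
    return np.concatenate([ (rimbox(o[n][1],X)-ob[n])[:(4 if n=='wrist' else 3)] for n in ns])
for ns in (['wrist'],['scene','side'],['scene','side','wrist']):
    r=least_squares(F,[.68,.11,.2],args=(ns,));print(ns,r.x.round(4),r.fun.round(1))
# predicted: top pixel of rim at z .2 vs .215
for z in(.198,.213): print(z,[rimbox(o[n][1],[.678,.108,z]).round(1) for n in o])
E
```

```text
['scene', 'side'] [0.6788 0.1044 0.199 ] [-0.1 -0.2  0.3  0.1  0.1 -0.3]
['scene', 'side', 'wrist'] [0.6777 0.1076 0.1989] [-1.  -0.2 -0.7 -0.8  0.  -1.1  0.9  0.4 -0.5  0.1]
0.198 [array([211.3, 164. , 300.9, 248.2]), array([210.7, 147. , 229.3, 155.7]), array([221.7, 142.7, 239.3, 149.2])]
0.213 [array([208.3, 169. , 303.9, 258.1]), array([210.4, 143.1, 229.1, 151.8]), array([221.6, 138.9, 239.3, 145.2])]
```

Cup_b's rim measures z 0.199 at (0.678, 0.108), against 0.198–0.200 for home, so it is home and the carriage is up. Next is cup_c: I turn the tool about -88° and go over the carton's left cell.

Emit:
send_rows:
  series:
    - [[-0.154,-0.098,0,0,1],[-0.154,-0.098,0,0,1],[-0.154,-0.098,0,0,1],[-0.154,-0.098,0,0,1],[-0.154,-0.098,0,0,1],[-0.154,-0.098,0,0,1],[-0.154,-0.098,0,0,1],[0,0,0,-0.059,1],[0,0,0,-0.059,1],[0,0,0,-0.059,1]]

```text
time: 13.87
tcp_pos: [0.5402, -0.1068, 0.2795]
tcp_rot: [-0.001, 0.563, 0.827, -0.0]
wrist_force: [-0.0, -0.9, -0.4]
width: 0.0853
```

Emit:
send_rows:
  series:
    - [[0,0,0,-0.059,1],[0,0,0,-0.059,1],[0,0,0,-0.059,1],[0,0,0,-0.059,1],[0,0,0,-0.059,1],[0,0,0,-0.059,1],[0,0,0,-0.059,1],[0,0,0,-0.059,1],[0,0,0,-0.059,1],[0,0,0,-0.025,1]]

```text
time: 14.7
tcp_pos: [0.5406, -0.1059, 0.2792]
tcp_rot: [-0.001, 0.014, 1.0, 0.0]
wrist_force: [-0.4, 0.5, 0.2]
width: 0.0857
```

```bash
python3 snap.py p6 wrist
```

```text
t 14.7 tcp [ 0.5406 -0.1059  0.2792] rot [-1.000e-03  1.430e-02  9.999e-01  1.000e-04] F [-0.4  0.5  0.2] w 0.0857 q [-0.19  0.11  0.26  1.73 -0.   -0.16]
```

View pics/p6_wrist.png

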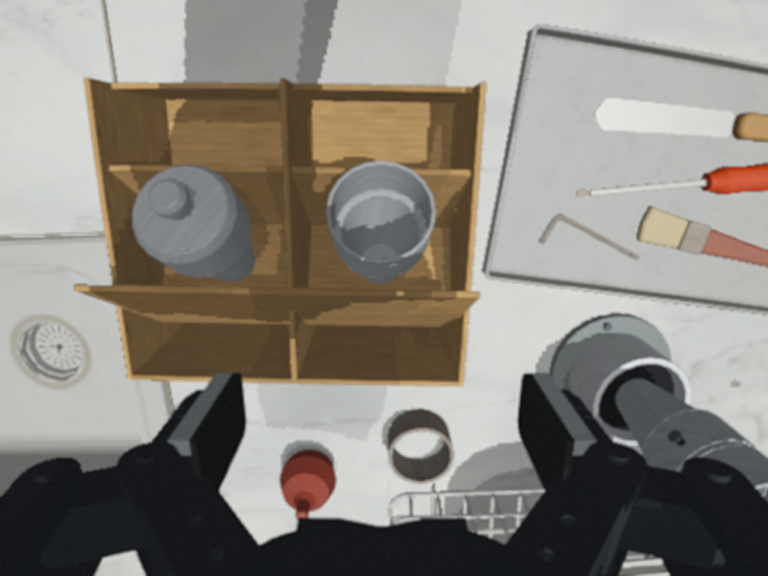

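```bash
python3 - <<'E' | tail -5
from b import *
o=pickle.load(open('p6.pkl','rb'))['wrist'][1]
yaw=-.04
ax=np.array([-.5*np.cos(yaw),-.5*np.sin(yaw),.866])
def rb(i,X):
    p=proj(i,cuppts(np.array(X),ax,[(0,.032)],0));return np.r_[p.min(0),p.max(0)]
a=np.array([327,160,435,np.nan])/1.5-.25;b=np.array([110+200/3,180+273/3,110+363/3,180+462/3])-.2
for w in (1,0):
    f=lambda X:np.r_[(rb(o,X)-a)[:3],w*(rb(inf['wrist'],X)-b)]
    r=least_squares(f,[.504,-.107,.131]);print('c rim',r.x.round(4),r.fun.round(2), 'expected px p6',rb(o,[.504,-.107,.131]).round(1)*1.5)
# carton corners p6: front-left, front-right top? back
X=[ (125,378),(463,384)]
for u,v in X: print(onz(o,(u/1.5-.25,v/1.5-.25),.11).round(4))
E
```

```text
all [0.4431 0.3966 0.1043] [-1.66 -0.19  6.68  0.16  0.37  1.26  2.92  0.57 -1.6   1.16 -0.45  0.66]
c rim [ 0.502  -0.1052  0.1312] [-0.61  0.28  0.22 -0.56 -0.5   0.26  0.08] expected px p6 [322.95 163.5  432.   265.65]
c rim [ 0.5019 -0.1051  0.1278] [ 0. -0.  0.  0. -0.  0. -0.] expected px p6 [322.95 163.5  432.   265.65]
[ 0.6179 -0.2913  0.11  ]
[ 0.6288 -0.0508  0.11  ]
```

Emit:
send_rows:
  series:
    - [[0.052,0,0.09,0,0.74],[0.052,0,0.1,0,0.74],[0.051,0,0.12,0,0.74],[0,0,0.12,0,0.74],[0,0,0.1,0,0.74],[0,0,0.08,0,0.74],[0,0,0.04,0,0.74],[0,0,0,0,0.74],[0,0,0,0,0.74],[0,0,0,0,0.74]]

```text
time: 15.58
tcp_pos: [0.5104, -0.105, 0.1514]
tcp_rot: [0.001, 0.018, 1.0, -0.0]
wrist_force: [-0.0, 0.3, 0.0]
width: 0.0742
```

```bash
python3 snap.py p7 wrist
```

```text
t 15.5833 tcp [ 0.5104 -0.105   0.1514] rot [ 6.000e-04  1.800e-02  9.998e-01 -1.000e-04] F [-0.   0.3  0. ] w 0.0742 q [-0.2   0.   -0.09  1.47 -0.   -0.17]
```

View pics/p7_wrist.png

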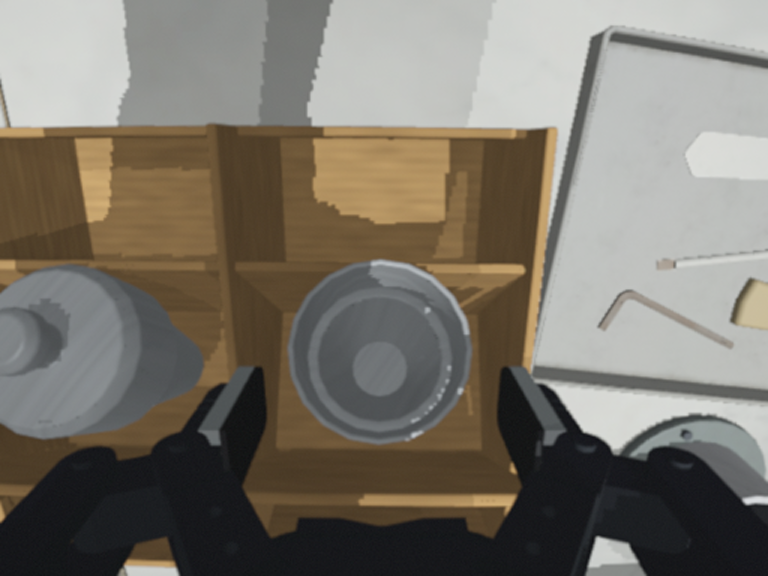

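Emit:
send_rows:
  series:
    - [[0,0,0.045,0,0.74],[0,0,0.045,0,0.74],[0,0,0.04,0,0.74],[0,0,0.035,0,0.74],[0,0,0.025,0,0.74],[0,0,0,0,0.74],[0,0,0,0,-1],[0,0,0,0,-1],[0,0,0,0,-1],[0,0,0,0,-1]]
  squeeze: 60

```text
time: 16.47
tcp_pos: [0.5101, -0.1049, 0.1129]
tcp_rot: [0.0, 0.018, 1.0, -0.0]
wrist_force: [-2.7, -0.1, 2.6]
width: 0.0633
```

```bash
python3 snap.py p8 wrist
```

```text
t 16.4667 tcp [ 0.5101 -0.1049  0.1129] rot [ 2.000e-04  1.780e-02  9.998e-01 -1.000e-04] F [-2.7 -0.1  2.6] w 0.0633 q [-0.2   0.01 -0.16  1.4  -0.   -0.17]
```

View pics/p8_wrist.png

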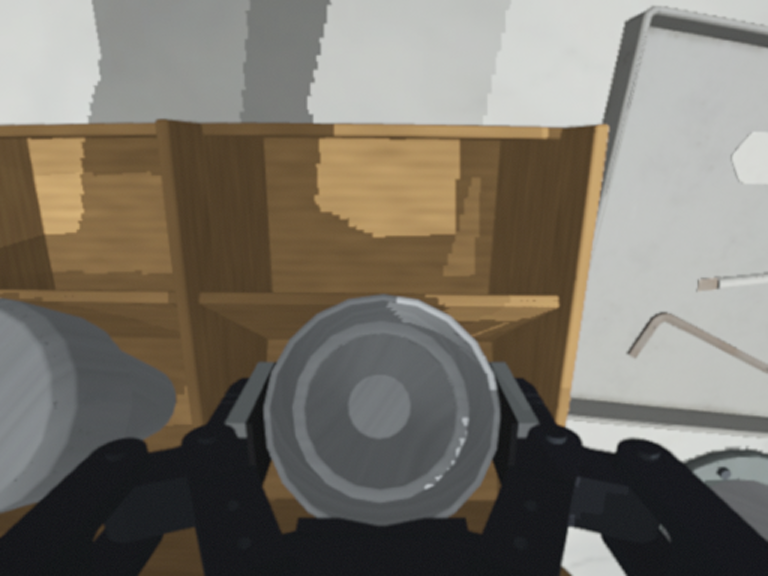

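Emit:
send_rows:
  series:
    - [[0.01,0,-0.0173,0,-1],[0.02,0,-0.0346,0,-1],[0.03,0,-0.052,0,-1],[0.035,0,-0.0606,0,-1],[0.04,0,-0.0693,0,-1],[0.04,0,-0.0693,0,-1],[0.04,0,-0.0693,0,-1],[0.04,0,-0.0693,0,-1],[0.04,0,-0.0693,0,-1],[0.04,0,-0.0693,0,-1]]

```text
time: 17.35
tcp_pos: [0.4418, -0.1024, 0.2305]
tcp_rot: [0.0, 0.018, 1.0, -0.0]
wrist_force: [-0.8, -0.0, -1.7]
width: 0.0633
```

```bash
python3 snap.py p9 wrist scene side
python3 - <<'E'
import pickle
from h import *
o=pickle.load(open('p9.pkl','rb'))
crop(np.hstack([o['scene'][0][130:280,200:330],o['side'][0][120:270,200:330]]),0,0,260,150,3,'pics/p9s.png')
E
```

```text
t 17.35 tcp [ 0.4418 -0.1024  0.2305] rot [ 3.000e-04  1.780e-02  9.998e-01 -1.000e-04] F [-0.8 -0.  -1.7] w 0.0633 q [-0.23 -0.15 -0.08  1.64 -0.   -0.19]
```

View pics/p9s.png

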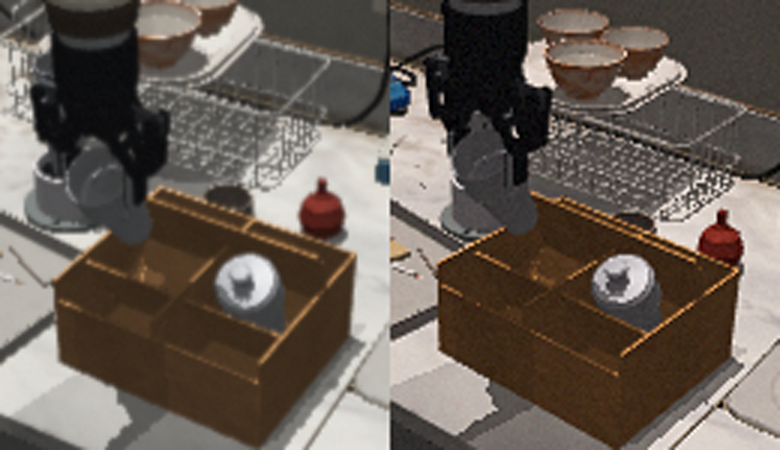

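View pics/p9_wrist.png

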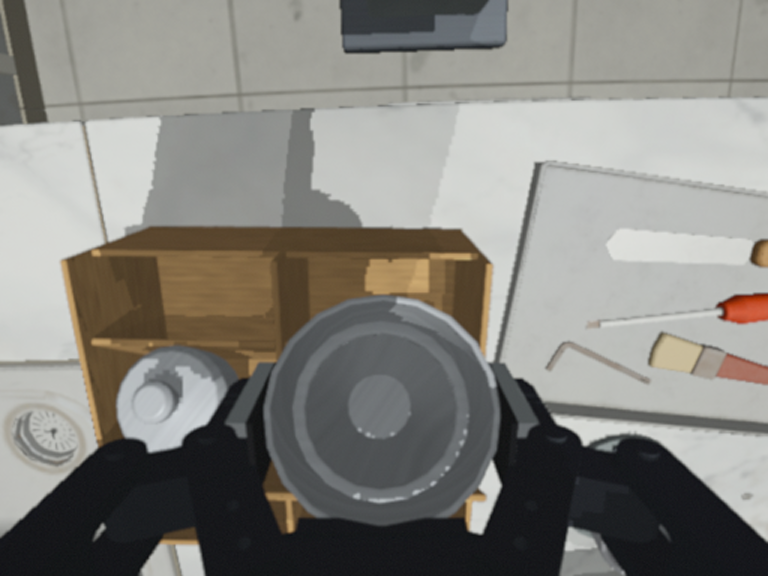

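Emit:
send_rows:
  series:
    - [[0.12,0,0,0,-1],[0.16,0,0,0,-1],[0.155,0,0,0,-1],[0,0,0.1,0,-1],[0,0,0.14,0,-1],[0,0,0.14,0,-1],[0,0,0.12,0,-1],[0,0,0,0,-1],[0,0,0,0,-1],[0,0,0,0,-1]]
  squeeze: 35

```text
time: 18.33
tcp_pos: [0.3565, -0.0995, 0.1297]
tcp_rot: [0.0, 0.018, 1.0, -0.0]
wrist_force: [-0.5, 0.2, -1.2]
width: 0.0635
```

```bash
python3 snap.py p10 wrist scene side
python3 - <<'E'
import pickle
from h import *
o=pickle.load(open('p10.pkl','rb'))
crop(np.hstack([o['scene'][0][130:280,170:300],o['side'][0][120:270,170:300]]),0,0,260,150,3,'pics/p10s.png')
E
```

```text
t 18.3333 tcp [ 0.3565 -0.0995  0.1297] rot [ 4.000e-04  1.780e-02  9.998e-01 -1.000e-04] F [-0.5  0.2 -1.2] w 0.0635 q [-0.27 -0.37 -0.45  1.49 -0.   -0.24]
```

View pics/p10s.png

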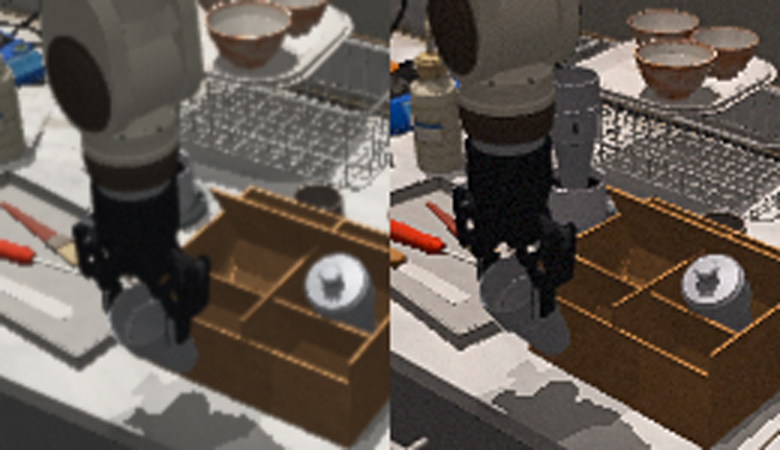

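View pics/p10_wrist.png

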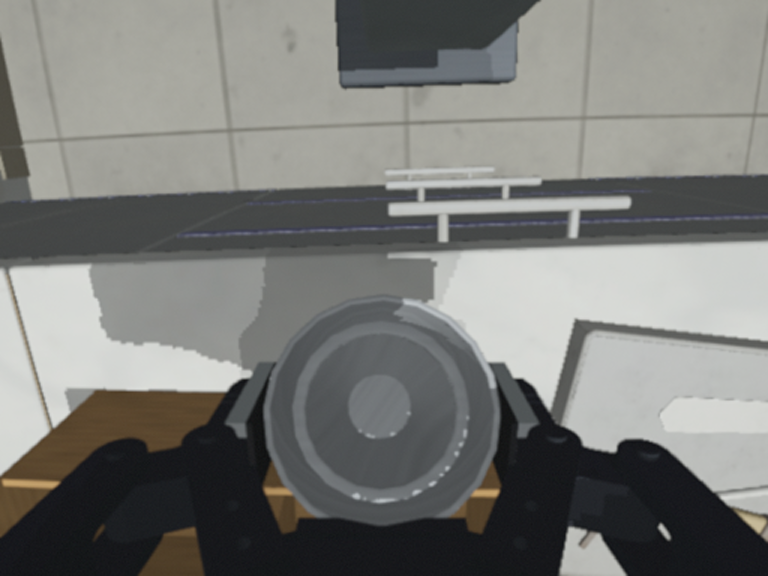

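Emit:
send_rows:
  series:
    - [[-0.03,0,0,0,-1],[-0.03,0,0,0,-1],[-0.03,0,0,0,-1],[-0.03,0,0,0,-1],[-0.03,0,0,0,-1],[-0.03,0,0,0,-1],[-0.03,0,0,0,-1],[0,0,0,0,-1],[0,0,0,0,-1],[0,0,0,0,-1]]

```text
time: 19.32
tcp_pos: [0.3973, -0.1008, 0.1278]
tcp_rot: [-0.002, 0.018, 1.0, 0.0]
wrist_force: [-6.9, 0.1, -3.5]
width: 0.063
```

```bash
python3 snap.py p11 wrist scene side
python3 - <<'E'
import pickle
from h import *
o=pickle.load(open('p11.pkl','rb'))
crop(np.hstack([o['scene'][0][130:280,170:300],o['side'][0][120:270,170:300]]),0,0,260,150,3,'pics/p11s.png')
E
```

```text
t 19.3167 tcp [ 0.3973 -0.1008  0.1278] rot [-1.900e-03  1.790e-02  9.998e-01  1.000e-04] F [-6.9  0.1 -3.5] w 0.063 q [-0.25 -0.26 -0.37  1.46 -0.   -0.21]
```

View pics/p11s.png

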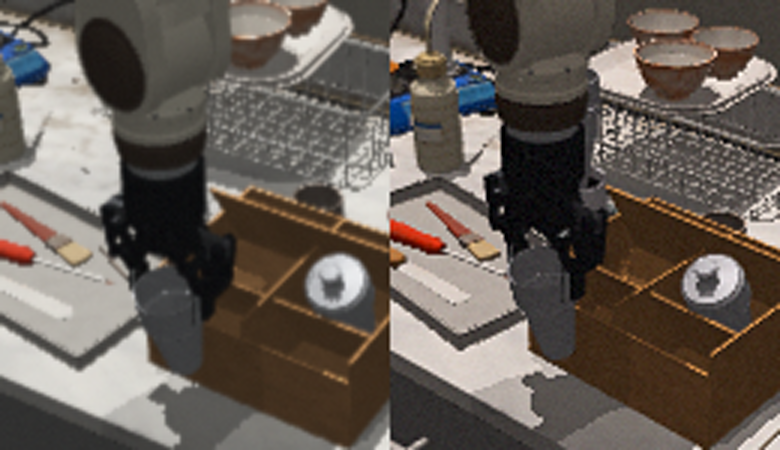

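View pics/p11_wrist.png

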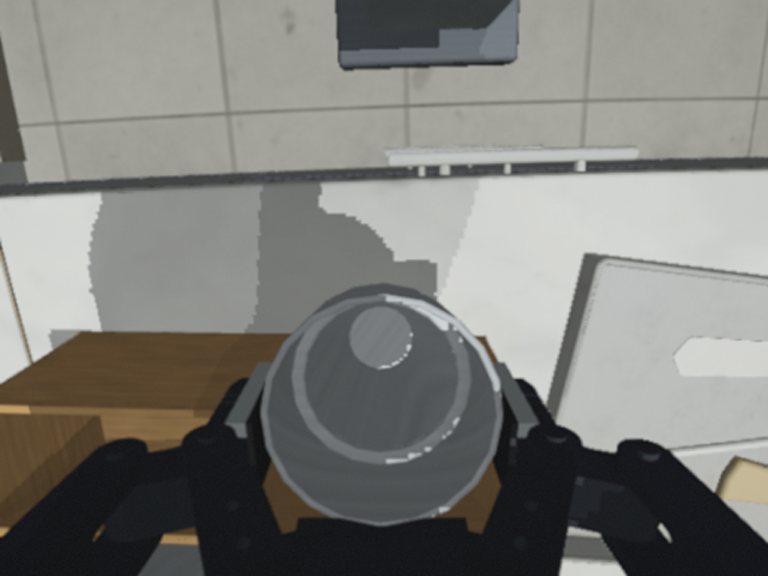

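```bash
cat > ang.py <<'E'
from h import *
import pickle,sys
from scipy.spatial.transform import Rotation as Ro
def pred(i,tcp,rot,th,L=.092):
    R=Ro.from_quat(np.r_[rot[1:],rot[0]]).as_matrix()
    G=tcp-R[:,2]*.005
    ax=R[:,0]*np.sin(th)-R[:,2]*np.cos(th)  # tool x = -world x (mouth side)
    p=proj(i,[G-ax*L,G+ax*.016])
    return p
if __name__=='__main__':
    tcp=np.array(eval(sys.argv[2]));rot=np.array(eval(sys.argv[3]))
    i=pickle.load(open(sys.argv[1]+'.pkl','rb'))['wrist'][1]
    for d in (30,20,15,10,8,6,4,2,0,-3): print(d,(pred(i,tcp,rot,np.deg2rad(d))*1.5).round(0).tolist())
E
python3 ang.py p10 [.3565,-.0995,.1297] [.0004,.0178,.9998,-.0001] | head -1
python3 ang.py p11 [.3973,-.1008,.1278] [-.0019,.0179,.9998,.0001]
```

```text
30 [[381.0, 403.0], [381.0, 409.0]]
30 [[381.0, 403.0], [381.0, 409.0]]
20 [[381.0, 370.0], [381.0, 420.0]]
15 [[381.0, 354.0], [381.0, 425.0]]
10 [[381.0, 338.0], [381.0, 430.0]]
8 [[381.0, 331.0], [381.0, 432.0]]
6 [[381.0, 325.0], [381.0, 434.0]]
4 [[381.0, 319.0], [381.0, 436.0]]
2 [[381.0, 312.0], [381.0, 438.0]]
0 [[381.0, 306.0], [381.0, 439.0]]
-3 [[381.0, 297.0], [381.0, 442.0]]
```

Emit:
send_rows:
  series:
    - [[-0.012,0,0,0,-1],[-0.012,0,0,0,-1],[-0.012,0,0,0,-1],[-0.008,0,0,0,-1],[0,0,0,0,-1],[0,0,0,0,-1],[0,0,0,0,-1],[0,0,0,0,-1],[0,0,0,0,-1],[0,0,0,0,-1]]

```text
time: 20.3
tcp_pos: [0.4047, -0.1011, 0.1285]
tcp_rot: [-0.003, 0.018, 1.0, 0.0]
wrist_force: [-16.8, 1.1, 8.0]
width: 0.0637
```

```bash
python3 snap.py p12 wrist side
```

```text
t 20.3 tcp [ 0.4047 -0.1011  0.1285] rot [-0.003   0.0179  0.9998  0.    ] F [-16.8   1.1   8. ] w 0.0637 q [-0.24 -0.24 -0.36  1.46 -0.   -0.21]
```

View pics/p12_wrist.png

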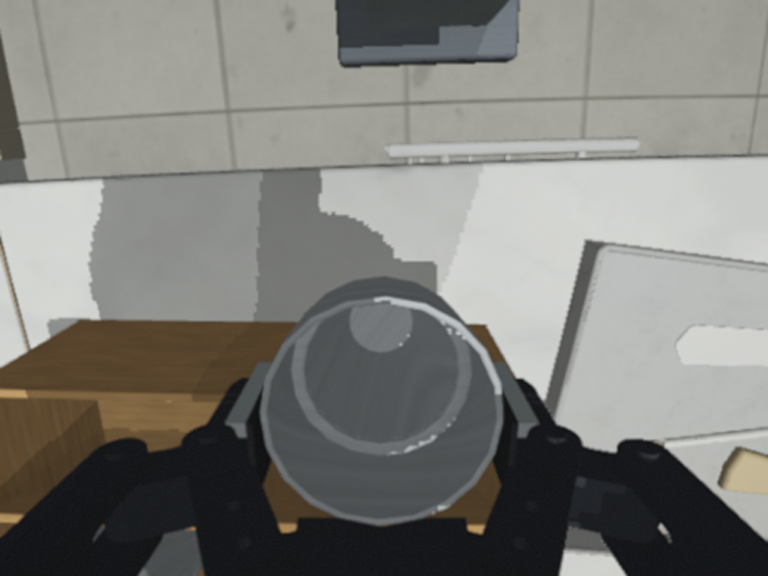

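Emit:
send_rows:
  series:
    - [[0.01,0,-0.05,0,-1],[0,0,-0.05,0,-1],[0,0,-0.05,0,-1],[-0.012,0,0,0,-1],[-0.012,0,0,0,-1],[-0.012,0,0,0,-1],[-0.012,0,0,0,-1],[-0.01,0,0,0,-1],[0,0,0,0,-1],[0,0,0,0,-1]]

```text
time: 21.23
tcp_pos: [0.4163, -0.1016, 0.1599]
tcp_rot: [-0.0, 0.018, 1.0, -0.0]
wrist_force: [-9.2, 0.6, 5.1]
width: 0.0634
```

```bash
python3 snap.py p13 wrist side scene
python3 - <<'E'
import pickle
from h import *
o=pickle.load(open('p13.pkl','rb'))
crop(np.hstack([o['scene'][0][130:280,170:300],o['side'][0][120:270,170:300]]),0,0,260,150,3,'pics/p13s.png')
E
```

```text
t 21.2333 tcp [ 0.4163 -0.1016  0.1599] rot [-3.000e-04  1.780e-02  9.998e-01 -2.000e-04] F [-9.2  0.6  5.1] w 0.0634 q [-0.24 -0.22 -0.28  1.51 -0.   -0.2 ]
```

View pics/p13_wrist.png

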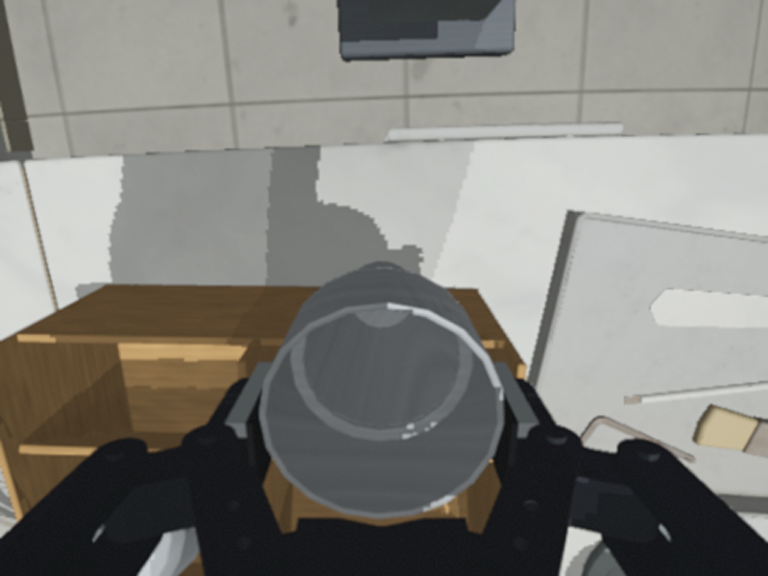

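View pics/p13s.png

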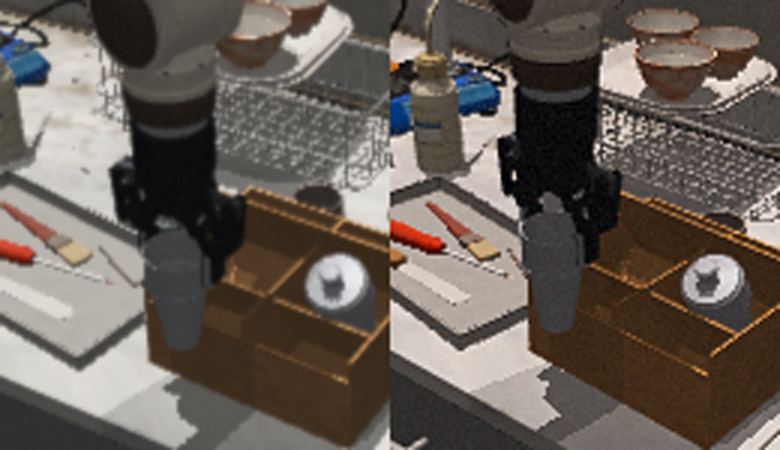

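```bash
cat > fit.py <<'E'
from h import *
import pickle
from scipy.spatial.transform import Rotation as Ro
def fit(tag,tcp,rot,rim,disc,wd=1):
    i=pickle.load(open(tag+'.pkl','rb'))['wrist'][1]
    R=Ro.from_quat(np.r_[rot[1:],rot[0]]).as_matrix();tcp=np.array(tcp)
    def f(v):
        th,a,c=v
        ax=R[:,0]*np.sin(th)-R[:,2]*np.cos(th)
        rc=tcp-R[:,2]*.005+R[:,0]*a+ax*c
        p=proj(i,cuppts(rc,ax,[(0,.032)],0))*1.5+.4
        q=proj(i,cuppts(rc-ax*.108,ax,[(0,.015)],0))*1.5+.4
        e=np.r_[p.min(0),p.max(0)]-rim
        return np.r_[e,(q[:,1].max()-disc)*wd] if disc else e
    r=least_squares(f,[.1,0,.016],x_scale=[.1,.01,.01]);print(tag,'theta deg',np.rad2deg(r.x[0]).round(1),'offset tool x, rim above G',r.x[1:].round(4),r.fun.round(1))
if __name__=='__main__':
    import numpy as np
    fit('p1',[.6715,.1127,.2846],[0,.707,.7072,0],[268,334,499,521],None)
    fit('p10',[.3565,-.0995,.1297],[.0004,.0178,.9998,-.0001],[265,296,498,524],438)
    fit('p11',[.3973,-.1008,.1278],[-.0019,.0179,.9998,.0001],[262,293,503,524],368)
    fit('p12',[.4047,-.1011,.1285],[-.003,.0179,.9998,0],[262,297,503,524],352)
    fit('p13',[.4163,-.1016,.1599],[-.0003,.0178,.9998,-.0002],[262,304,503,517],327)
E
python3 fit.py
```

```text
p1 theta deg -4.4 offset tool x, rim above G [-0.0009  0.0121] [-1.2  0.  -1.1 -0. ]
p10 theta deg 31.8 offset tool x, rim above G [0.0013 0.009 ] [ 2.7 -2.7 -2.6  2.5  0. ]
p11 theta deg 12.7 offset tool x, rim above G [0.0043 0.0148] [-0.3 -0.6 -1.7  0.8 -0.3]
p12 theta deg 8.1 offset tool x, rim above G [0.0048 0.0156] [-1.4  0.1 -1.  -0.2  0.1]
p13 theta deg 1.1 offset tool x, rim above G [0.0059 0.0155] [-1.1  0.1 -0.8 -0.2  0.1]
```

Emit:
send_rows:
  series:
    - [[0.02,0,-0.1,0,-1],[0,0,-0.2,0,-1],[0,0,-0.2,0,-1],[0,0,-0.2,0,-1],[-0.06,0.05,-0.1,0,-1],[-0.12,0.1,0,0,-1],[-0.14,0.12,0,0,-1],[-0.14,0.12,0,0,-1],[-0.14,0.12,0,0,-1],[-0.14,0.12,0,0,-1]]
  squeeze: 50

```text
time: 22.22
tcp_pos: [0.5672, 0.0208, 0.3196]
tcp_rot: [0.002, 0.018, 1.0, 0.0]
wrist_force: [1.0, -0.7, -1.3]
width: 0.0632
```

Emit:
send_rows:
  series:
    - [[-0.14,0.12,0,0,-1],[-0.14,0.12,0,0,-1],[-0.12,0.1,0,0,-1],[-0.1,0.08,0,0,-1],[-0.06,0.05,0,0,-1],[-0.02,0.018,0,0,-1],[0,0,0,0,-1],[0,0,0,0,-1],[0,0,0,0,-1],[0,0,0,0,-1]]

```text
time: 23.05
tcp_pos: [0.684, 0.1122, 0.3195]
tcp_rot: [0.001, 0.018, 1.0, 0.0]
wrist_force: [-1.3, -0.9, -1.7]
width: 0.0632
```

```bash
python3 snap.py p14 wrist side scene
python3 - <<'E'
import pickle
from h import *
o=pickle.load(open('p14.pkl','rb'))
crop(np.hstack([o['scene'][0][70:200,170:300],o['side'][0][60:190,170:300]]),0,0,260,130,3,'pics/p14s.png')
E
```

```text
t 23.05 tcp [0.684  0.1122 0.3195] rot [7.000e-04 1.800e-02 9.998e-01 1.000e-04] F [-1.3 -0.9 -1.7] w 0.0632 q [ 0.16  0.55  0.91  1.93 -0.    0.2 ]
```

View pics/p14_wrist.png

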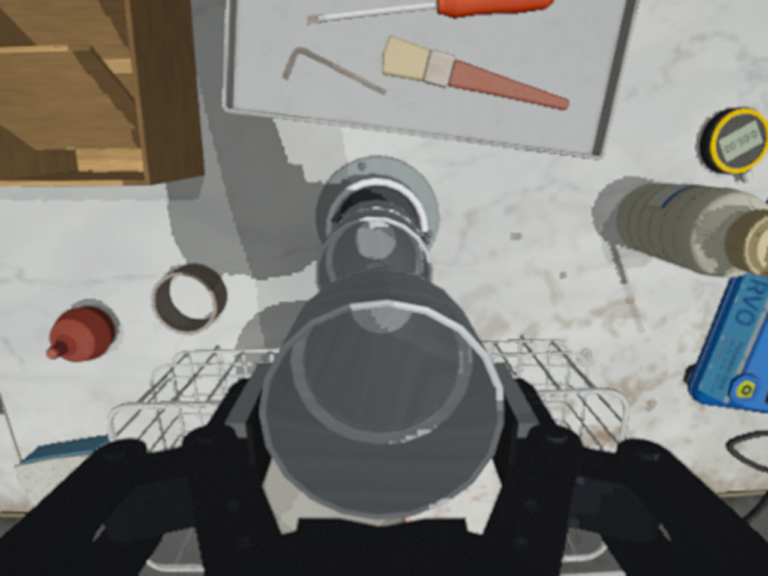

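View pics/p14s.png

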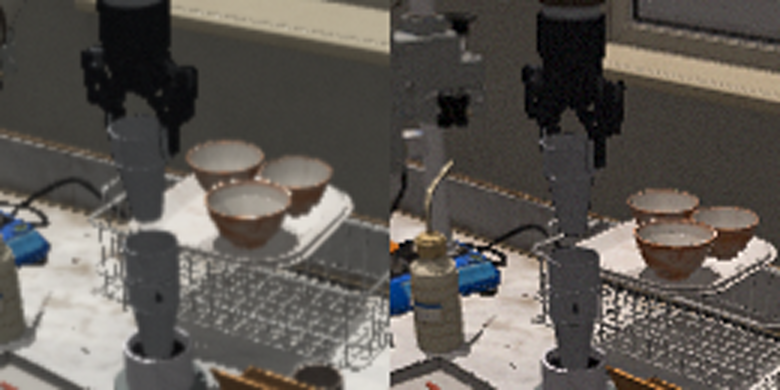

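```bash
python3 - <<'E' | grep -v -e '^b rim' -e '^all' -e '^dock rim'
from b import *
from fit import fit
fit('p14',[.684,.1122,.3195],[.0007,.018,.9998,.0001],[262,300,503,516],330)
o=pickle.load(open('p14.pkl','rb'))
w=o['wrist'][1]
ob=np.array([316,217,433])/1.5-.25
r=least_squares(lambda X:rimbox(w,[*X,.199])[:3]-ob,[.678,.108]);print('b rim',r.x.round(4),r.fun.round(2)); print("bb",r.x)
# free 5-dof silhouette from scene+side: crops x3
print("now scene/side axis lines")
for n,off in(('scene',(170,70)),('side',(170,60))):
    i=o[n][1]
    for th in (0,5,10):
        t=np.deg2rad(th);ax=np.array([-np.sin(t),0,np.cos(t)]);G=np.array([.678,.112,.3245])
        p=(proj(i,[G+ax*.0155,G-ax*.0945])-off)*3
        print(n,th,p.round(0).tolist())
    p=(proj(i,[[.678,.108,.199],[.678,.108,.1]])-off)*3;print('b',p.round(0).tolist())
E
```

```text
p14 theta deg 2.3 offset tool x, rim above G [0.0063 0.0153] [-1.1  0.1 -0.7 -0.2  0.1]
bb [0.67766307 0.10863472]
now scene/side axis lines
scene 0 [[139.0, 127.0], [145.0, 218.0]]
scene 5 [[138.0, 127.0], [149.0, 215.0]]
scene 10 [[137.0, 128.0], [153.0, 211.0]]
b [[150.0, 243.0], [155.0, 317.0]]
side 0 [[178.0, 141.0], [179.0, 232.0]]
side 5 [[177.0, 141.0], [183.0, 230.0]]
side 10 [[176.0, 142.0], [188.0, 227.0]]
b [[182.0, 257.0], [183.0, 331.0]]
```

Run:
```python
import pickle
from h import *
o=pickle.load(open('p14.pkl','rb'))
crop(np.hstack([o['scene'][0][100:190,195:245],o['side'][0][95:185,200:250]]),0,0,100,90,6,'pics/p14z.png')
```

```text
(no output)
```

View pics/p14z.png

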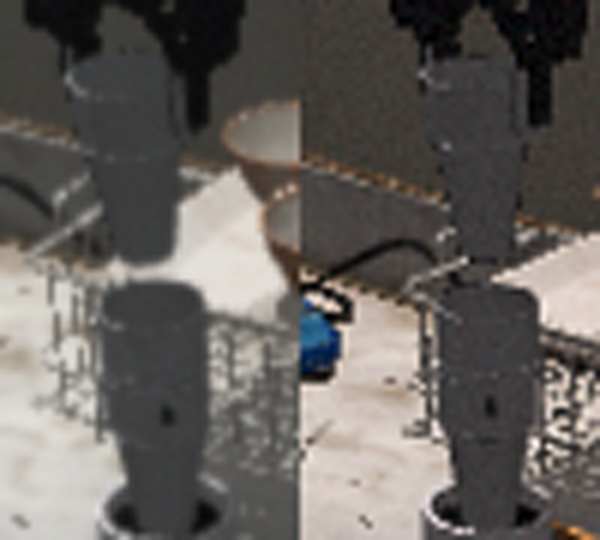

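Emit:
send_rows:
  series:
    - [[0,-0.01,0,0,-1],[0,-0.01,0.03,0,-1],[0,0,0.07,0,-1],[0,0,0.08,0,-1],[0,0,0.08,0,-1],[0,0,0.08,0,-1],[0,0,0.06,0,-1],[0,0,0.04,0,-1],[0,0,0.02,0,-1],[0,0,0,0,-1]]
  squeeze: 25

```text
time: 24.03
tcp_pos: [0.6839, 0.1084, 0.226]
tcp_rot: [-0.0, 0.018, 1.0, -0.0]
wrist_force: [-0.8, -0.5, -1.4]
width: 0.0634
```

```bash
python3 snap.py p15 wrist side scene
python3 - <<'E'
import pickle
from h import *
o=pickle.load(open('p15.pkl','rb'))
crop(np.hstack([o['scene'][0][100:190,195:245],o['side'][0][95:185,200:250]]),0,0,100,90,6,'pics/p15z.png')
E
```

```text
t 24.0333 tcp [0.6839 0.1084 0.226 ] rot [-5.000e-04  1.790e-02  9.998e-01 -1.000e-04] F [-0.8 -0.5 -1.4] w 0.0634 q [0.16 0.45 0.58 1.7  0.   0.19]
```

View pics/p15z.png

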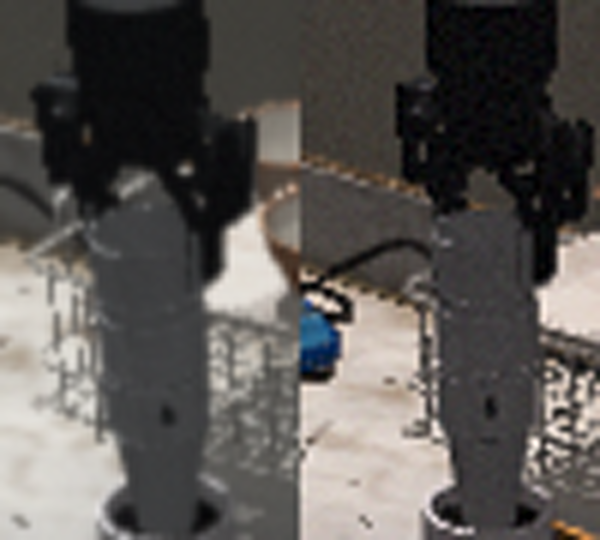

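View pics/p15_wrist.png

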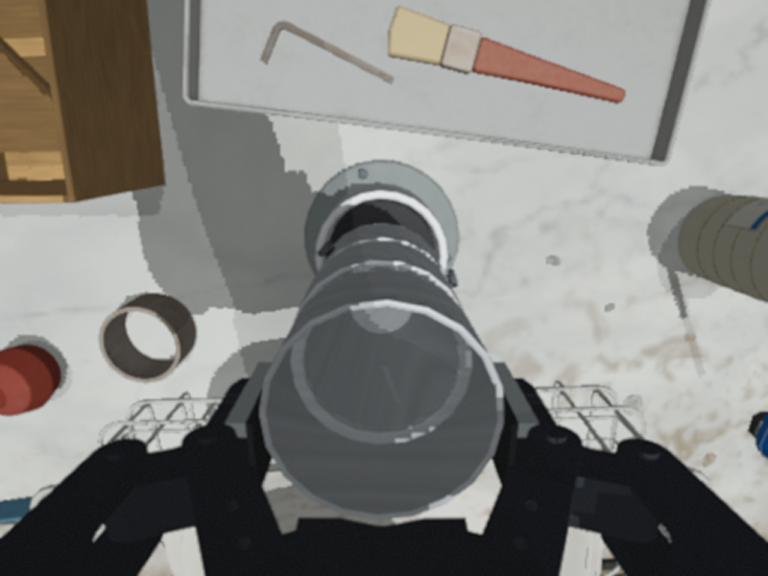

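Emit:
send_rows:
  series:
    - [[0,0,0.01,0,-1],[0,0,0.01,0,-1],[0,0,0.01,0,-1],[0,0,0.01,0,-1],[0,0,0.01,0,-1],[0,0,0.01,0,-1],[0,0,0.01,0,-1],[0,0,0.01,0,-1],[0,0,0,0,-1],[0,0,0,0,-1]]
  squeeze: 20

```text
time: 25.02
tcp_pos: [0.6841, 0.1087, 0.2107]
tcp_rot: [0.0, 0.018, 1.0, 0.0]
wrist_force: [-2.6, 0.6, 5.2]
width: 0.0636
```

```bash
python3 snap.py p16 wrist side scene
python3 - <<'E'
import pickle
from h import *
o=pickle.load(open('p16.pkl','rb'))
crop(np.hstack([o['scene'][0][100:190,195:245],o['side'][0][95:185,200:250]]),0,0,100,90,6,'pics/p16z.png')
E
```

```text
t 25.0167 tcp [0.6841 0.1087 0.2107] rot [1.000e-04 1.780e-02 9.998e-01 1.000e-04] F [-2.6  0.6  5.2] w 0.0636 q [0.16 0.44 0.54 1.67 0.   0.19]
```

View pics/p16z.png

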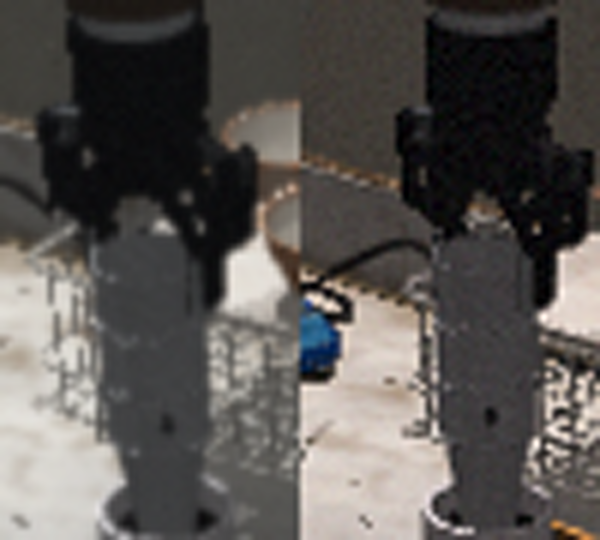

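View pics/p16_wrist.png

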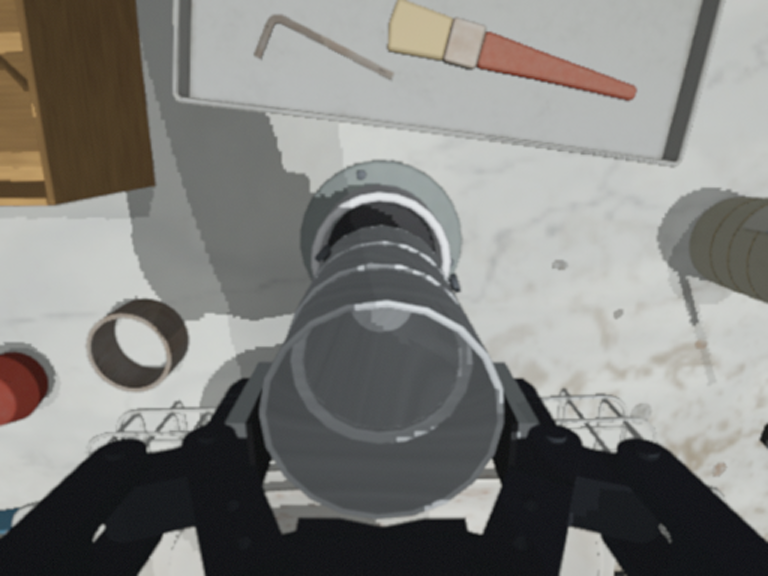

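Emit:
send_rows:
  series:
    - [[0,0,-0.01,0,-1],[0,0,-0.012,0,-1],[0,0,0,0,-1],[0,0,0,0,0.8],[0,0,0,0,0.8],[0,0,0,0,0.8],[0,0,0,0,0.9],[0,0,0,0,0.9],[0,0,-0.1,0,0.9],[0,0,-0.15,0,0.9]]

```text
time: 26.0
tcp_pos: [0.6833, 0.1085, 0.2622]
tcp_rot: [-0.003, 0.018, 1.0, -0.001]
wrist_force: [0.2, -0.4, 0.9]
width: 0.0814
```

Emit:
send_rows:
  series:
    - [[0,0,-0.17,0,0.9],[0.05,0,-0.15,0,0.9],[0.1,0,0,0,0.9],[0.1,0,0,0,0.9],[0,0,0,0,0.9],[0,0,0,0,0.9],[0,0,0,0,0.9],[0,0,0,0,0.9],[0,0,0,0,0.9],[0,0,0,0,0.9]]

```text
time: 26.83
tcp_pos: [0.6347, 0.1104, 0.3284]
tcp_rot: [-0.0, 0.018, 1.0, -0.0]
wrist_force: [0.1, 1.0, 0.7]
width: 0.0813
```

```bash
python3 snap.py p17 wrist side scene
python3 - <<'E'
import pickle
from h import *
o=pickle.load(open('p17.pkl','rb'))
crop(np.hstack([o['scene'][0][100:200,190:250],o['side'][0][95:195,200:260]]),0,0,120,100,6,'pics/p17z.png')
E
```

```text
t 26.8333 tcp [0.6347 0.1104 0.3284] rot [-3.000e-04  1.790e-02  9.998e-01 -1.000e-04] F [0.1 1.  0.7] w 0.0813 q [ 0.17  0.4   0.72  1.89 -0.    0.21]
```

View pics/p17z.png

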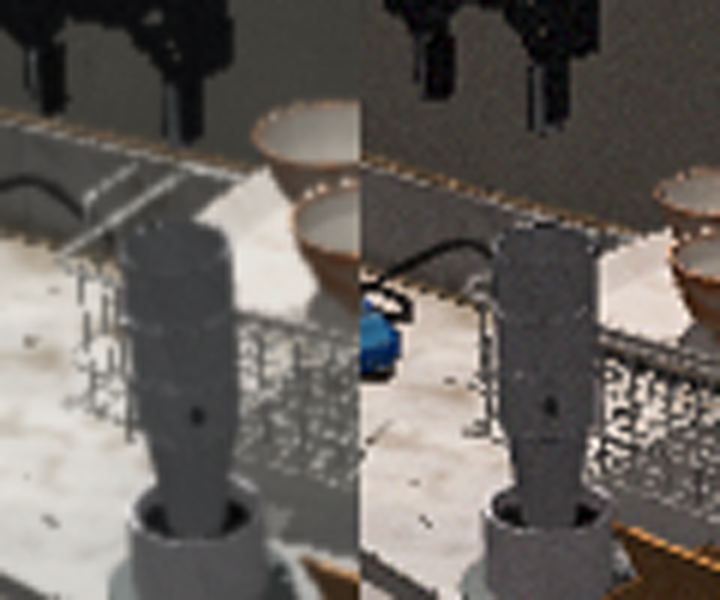

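View pics/p17_wrist.png

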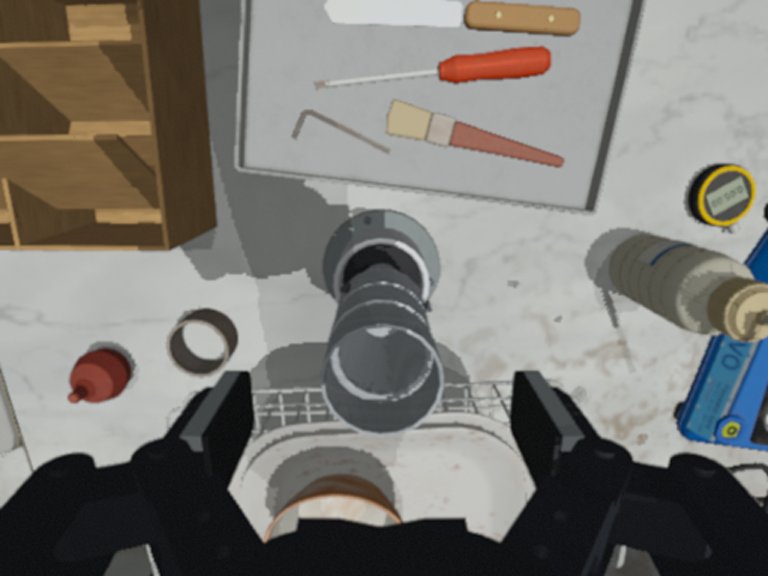

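```bash
python3 - <<'E' | grep '^\['
from b import *
o=pickle.load(open('p17.pkl','rb'))
ob={'scene':np.array([210.3,136.5,228.5,np.nan]),'side':np.array([222.7,132.2,240,np.nan]),'wrist':np.array([325,325,441,431])/1.5-.25}
def F(X,ns):
    return np.concatenate([ (rimbox(o[n][1],X)-ob[n])[:(4 if n=='wrist' else 3)] for n in ns])
for ns in (['wrist'],['scene','side'],['scene','side','wrist']):
    r=least_squares(F,[.68,.11,.23],args=(ns,));print(ns,r.x.round(4),r.fun.round(1))
for z in(.236,.25):print([z],[rimbox(o[n][1],[.678,.108,z]).round(1) for n in ('scene','side','wrist')])
E
```

```text
['wrist'] [0.6825 0.1095 0.2263] [-0.3  0.4  0.3 -0.4]
['scene', 'side'] [0.6938 0.1181 0.2308] [-0.1 -0.4  0.4 -0.3  0.4  0. ]
['scene', 'side', 'wrist'] [0.6803 0.1095 0.2312] [-0.3  1.5  0.3 -1.1  1.7 -0.6 -1.2 -0.   1.1  0.7]
[0.236] [array([209.8, 137.1, 228.7, 145.7]), array([221.5, 132.9, 239.3, 139.1]), array([212.4, 216. , 293.7, 288.9])]
[0.25] [array([209.5, 133.4, 228.5, 141.9]), array([221.4, 129.3, 239.4, 135.3]), array([210. , 223.2, 295.9, 299.4])]
```

Run:
```python
import pickle
from h import *
o=pickle.load(open('p17.pkl','rb'))
crop(o['wrist'][0],195,125,325,300,4,'pics/p17w.png')
```

```text
(no output)
```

View pics/p17w.png

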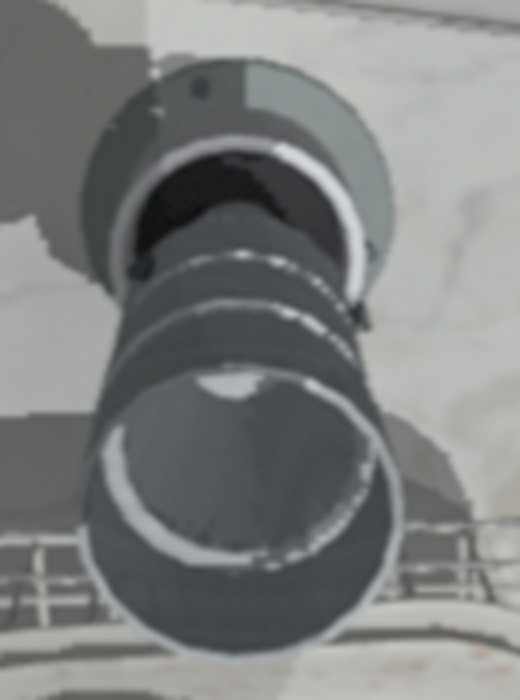

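```bash
python3 - <<'E' | grep '^\['
from b import *
o=pickle.load(open('p17.pkl','rb'))
for z,v in((.161,187.5),(.199,200),(.237,216.5)):
    print([z],rimbox(o['wrist'][1],[.678,.1085,z]).round(1),'obs top',v)
E
python3 snap.py p18 wrist side scene
python3 - <<'E'
from h import *
import pickle
o=pickle.load(open('p18.pkl','rb'));p=pickle.load(open('p17.pkl','rb'))
for n in o: print(n,np.abs(o[n][0].astype(int)-p[n][0]).mean())
for n in('scene','side'):
  for t in('lidded_pot_center','bulb_center','bottle_center'):
    m=ctrl.masks_of(n,t)[:1]; print(n,t,[(round(x['score'],2),x['bbox']) for x in m])
E
```

```text
[0.161] [222.2 188.  285.4 246.8] obs top 187.5
[0.199] [218.1 200.3 289.4 265.6] obs top 200
[0.237] [212.9 216.5 294.5 289.6] obs top 216.5
t 26.9833 tcp [0.6344 0.1104 0.3287] rot [-2.000e-04  1.790e-02  9.998e-01 -0.000e+00] F [-0.1  0.1  0.3] w 0.081 q [ 0.17  0.4   0.72  1.89 -0.    0.21]
wrist 1.0514797634548612
side 2.76017083062066
scene 0.8795437282986112
scene lidded_pot_center []
scene bulb_center [(0.67, [300.4, 188.0, 315.0, 206.2])]
scene bottle_center []
side lidded_pot_center [(0.97, [270.0, 204.0, 288.1, 230.1])]
side bulb_center [(0.72, [303.9, 191.5, 317.0, 206.1])]
side bottle_center [(0.89, [174.5, 114.9, 195.0, 176.3])]
```

The three rim tops in the wrist view match the home heights 0.161, 0.199 and 0.237 m within 0.5 px. Nothing is moving and the gripper is clear, so I'm handing in.

```bash
python3 -c "
from cell import ctrl
print(ctrl.hand_in(), ctrl.read_state()['time'])"
```

```text
the job is handed in; nothing more can be done
the job is handed in; nothing more can be done
```

The stack is on the dock: cup_b is pressed home in the dock's beaker and cup_c is nested home in cup_b. I handed it in at about 27.5 s of the 51 s allowed; the hand-in gives no verdict.

- **Cup_b:** I pressed it in gently, to about 19 N at most. After release its rim measured 0.199 m, against 0.198–0.200 m for home.
- **Cup_c:** I drew it out along its leaning axis and stood it up in the grip by pushing its foot against the carton's front wall. It slid about 6 mm between the pads while turning, and I allowed for that when placing it. I lowered it into cup_b with about 7 N and released it.
- **Final view:** the three rim tops matched home heights of 0.161, 0.199 and 0.237 m to within 0.5 px in the wrist view. The gripper was clear and nothing appeared to move.
- **Bystanders:** the bulb and the pot stayed where they were in the views that showed them. The bottle's base stayed in place too.

**Checks that disagreed or missed:**
- The first automatic fit of cup_c's final position was inconsistent: heights of 0.226–0.231 m, and sideways readings 2 to 18 mm from cup_b's measured position depending on the camera. I discarded it after measuring the edges again in a larger crop. Those edges agree with home height and are about 2 mm off sideways, against the 5 mm limit.
- I did not measure cup_c's final tilt separately.
- In the last scene picture the detector missed the pot and the bottle, though it found both in the side picture.

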